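Shut the terminal box and lock it with the T-key

ROBOT

A 7-joint arm with a two-finger parallel gripper is mounted at the origin on a cart in front of the work surface, level with it; the furniture and walls round the work are solid. World frame = base frame: x ahead of the robot, y to its left, z up, the work surface at z = 0. Lengths are in mm, angles in rad, forces in N, time in s.
With the tool pointing down it reaches from about 400 to 875 mm from the base axis. Payload 4.4 kg.
Tool frame: the origin (TCP) lies midway between the tips of the shut fingers; the grasp point (between the pads) lies 19 mm behind it; z points along the fingers, y is the line along which they close (so a half turn about z gives the same grasp; the last joint's range is limited). The gripper opens to 85 mm and grips with 20 to 120 N. Pads are 22 mm wide; open, the fingers measure 114 mm over their backs; the gripper's body (76 mm by 85 mm) begins 54 mm behind the grasp point. The pads swing forward as they close: fully open they stand 13 mm farther back than shut.
Start: joints at [1.222, 0.628, 0.038, 1.517, -0.027, 0.996, -0.02], TCP at [181.407, -624.187, 231.313] pointing down, gripper open.
Joint ranges: [-3.06, 3.06], [-0.37, 2.12], [-1.25, 1.32], [0.18, 2.47], [-1.1, 4.24], [0.23, 1.98], [-2.94, 2.94]. Speed limits (rad/s): [2.57, 2.57, 3.14, 3.14, 3.14, 3.14, 3.14].

INTERFACE

Orientations are given as [roll, pitch, yaw] about the fixed x, y, z axes, in that order (R = Rz(yaw) Ry(pitch) Rx(roll)).
In Python, from cell import ctrl, get_image, get_calibration gives the robot as it stands.
- The arm moves only by the shell command python3 -m creep 'ROWS'. ROWS is JSON, a list of rows, each an object of numbers: "dx", "dy", "dz": the shift along the world's x, y, z normalised to -1 to 1, where 1 is 0.4 m; "rx", "ry", "rz": the turn, a rotation vector about the world's x, y, z normalised to -1 to 1, where 1 is 2 pi rad; "grip": the closure, from -1 (fully open) to 1 (shut). A call has exactly 5 rows; each row is the pose to reach, as a shift and turn from the pose commanded when the call began, turning the shorter way round; what a row does not reach only later rows make up. A row lasts 1/8 s, in which the tool goes at most 62.5 mm and 10.7 degrees, less where a joint would pass 70% of its speed; a pose out of reach is approached as far as the arm can. A call with a number of a shift or a turn outside -1 to 1 is refused whole. A call with a gripper value outside its range is refused whole. The fingers move at their own pace and stop on an object; the grip force is fixed at half the most. Time passes only in rows, so rows that repeat a pose let the fingers close, or fill a call up. It gives the time, the measured TCP pose, the force, the opening and the grip force at its end, in the units of the state.
- ctrl.read_state(): the state, without advancing time (a new reading comes with each control period).
- get_image(name): name is "scene" or "top"; returns the picture (384x512x3 uint8, red, green, blue); there is no depth.
- get_calibration(name): a dict with "mtx" (3x3 intrinsics, pixels), "world_from_camera" (4x4, takes a point from camera to world coordinates). Camera axes: x right, y down, z forward; pixel columns grow to the right and rows downward; lengths in mm; the calibration is good to about 2 mm. A picture is of the moment at which its call begins. get_calibration takes no time and is no camera call.
- ctrl.finish_job(): hands the job in; it is judged then, once.
The state is a dict: "clock": time; "qpos": joint angles; "qd": joint speeds; "tau": joint torques, N m; "eef_pos": TCP position; "tool_rot": TCP orientation; "force": force on the tool from outside, world axes, zero at the start; "torque": the same for the moment, N m; "width": finger opening in mm; "gripper_force": force on a finger pad.
Only numpy, scipy, OpenCV 4.12 (cv2) and the standard library are available. Lean on these libraries where they do the work, as an engineer would, in place of code of your own. Each camera call takes 0.05 s, during which the arm holds its last target. There are 200 camera calls.

TASK

Swing the open lid of the terminal box fully shut. Then, with the T-handled key, turn both captive quarter-turn locks in the lid clockwise to their stops, so that each pointer line faces the black mark at the lid's front edge. Do not turn them with the fingers, leave the things lying round about where they are, and at the end leave the key standing in either lock for the inspector.

Things in the scene. Friction and masses are not known exactly. Their poses are not given: they have to be found in the camera images.
- box: Grey terminal box, fixed, 150 x 180 x 70 mm (x, y, z) without lid, standing open side up; mounting lugs to 108 mm either side of its middle, two black cable glands stand out 23 mm on its +y side. Origin: centre of its underside; x points to the hinge side (rear), so the locks are on its -x side.
- lid (a joint): Lid angle in rad: 0 shut, grows as the front edge swings up and to the rear; stop at 1.4. A stiff hinge (0.45 N m of friction) holds it wherever it is left; 2 to 4 N pressed down near the front edge moves it. The lid is 154 x 184 mm, 14 mm thick, its shut top lies 85 mm above the bench.
- lid_front (a point): Point on the lid's upper (outer) face, middle of its width, 4 mm from the front edge and 150 mm from the hinge; moves with the lid. Lid frame: x to the hinge, y to its left, z out of the upper face.
- lid_hinge (a point): Point on the lid's hinge axis, middle of its width, 71 mm above the bench and 80 mm to the rear of the box's middle. The upper face lies 14 mm above it when shut. Same axes as lid_front (y is the hinge axis).
- lock_left (a joint): Angle of the left lock in rad: 0 open, grows clockwise seen from above, stop at 1.57 = locked (then the pointer line on its rim, which lies on its own -y side, faces the front edge). Stays where it is left (about 0.12 N m of friction). A steel tongue under it swings in below a keeper in the case and then holds the lid down; turned too early, with the lid up, it keeps the lid from shutting.
- lock_right (a joint): The same for the right lock.
- lock_left_mouth (a point): Left lock: round steel head, 35 mm across, 3 mm proud of the lid, 126 mm from the hinge and 60 mm left of the lid's middle, with a square recess 12.3 mm wide, 14 mm deep, sides along the point's x and y. Point: centre of the recess at the head's top face (88 mm above the bench when shut); z points out of the recess; the frame turns with the lock.
- lock_right_mouth (a point): Right lock: the same, 60 mm to the right of the lid's middle.
- key: Loose T-handled key, about 0.14 kg, lying flat, axis 13 mm above the bench, bit away from the robot. Origin: middle of the black crossbar (95 mm in y, 20 in x, 26 in z). x runs down the steel shank to the bit: black boss 20 mm square to 21 mm, shank 12 mm square to 68 mm, round collar 26 mm across to 76 mm, then an 11 mm square bit, sides along y and z. Centre of mass 34 mm along x.
- key_tip (a point): End of the key's bit, 89 mm from the key's origin along its x; same axes. The bit's last 4 mm taper to 7.4 mm square. Fully in a lock, the collar sits on the head, the tip is 13 mm deep, the crossbar's middle 76 mm above the head, and the key stands by itself when let go.
- tape_roll: Bystander: roll of dark tape lying flat, 55 mm across, 19 mm high, origin at the centre of its underside.
- mouse: Bystander: black computer mouse, 123 x 55 x 35 mm, origin at the centre of its underside.
- caliper: Bystander: sliding caliper lying flat, 72 x 200 x 16 mm, length along its own y, origin at the centre of its underside.

How it is judged (in metres and radians):
On the way, in this order (a step that is already met when the one before it is completed fails the run):
1. the lid is shut (within 0.04 rad) (value of joint lid below 0.04 rad), for 0.2 s.
2. the key stands in one lock and has turned it to within 0.17 rad of its stop (((value of joint lock_left above 1.4 rad and horizontal distance between key_tip and lock_left_mouth below 0.005 m and z of key_tip in the frame of lock_left_mouth below -0.008 m and angle between the x axis of key and the z axis of lock_left_mouth, either way round below 0.12 rad) or (value of joint lock_right above 1.4 rad and horizontal distance between key_tip and lock_right_mouth below 0.005 m and z of key_tip in the frame of lock_right_mouth below -0.008 m and angle between the x axis of key and the z axis of lock_right_mouth, either way round below 0.12 rad))), for 0.2 s.
3. both locks are turned, with the key standing in one of them (value of joint each of lock_left, lock_right above 1.4 rad and ((horizontal distance between key_tip and lock_left_mouth below 0.005 m and z of key_tip in the frame of lock_left_mouth below -0.008 m and angle between the x axis of key and the z axis of lock_left_mouth, either way round below 0.12 rad) or (horizontal distance between key_tip and lock_right_mouth below 0.005 m and z of key_tip in the frame of lock_right_mouth below -0.008 m and angle between the x axis of key and the z axis of lock_right_mouth, either way round below 0.12 rad))), for 0.2 s.
At the end, for the whole second after the job is handed in: The lid is shut (below 0.04 rad), both locks are past 1.4 rad, and the released key stands still and upright in one of them: bit end within 5 mm of the recess centre sideways and at least 8 mm deep, within 0.12 rad of the lock's axis (all of step 3 and value of joint lid below 0.04 rad and linear speed of key below 0.03 m/s); the robot touches nothing.
It fails at once if a lock is worked with the fingers (contact force between the fingers and lock_left above 2 N or contact force between the fingers and lock_right above 2 N).
It fails at once if a bystander is pushed more than 30 mm (distance of any of tape_roll, mouse, caliper from where it was at the start of the episode above 0.03 m).
It also fails if it takes over 72 s, if anything falls off the work surface, if the arm or the gripper's body presses on something with over 40 N, if the wrist force passes 120 N, or if a joint passes its speed limit or range.

## Working session

There is one attempt and no reset: what is moved stays moved. The work goes in short steps, Python scripts to look and compute and a shell command to move; the robot and the scene stay as the last step left them, time stands still between calls to the robot, and variables do not carry over. Pictures are saved under pics/ and viewed, at most 10 in all, crops included, and the job is handed in when it is done.

```bash
mkdir -p pics; ls
python3 - <<'E'
from cell import ctrl,get_image,get_calibration
import cv2,numpy as np
np.set_printoptions(precision=4,suppress=True)
for n in("scene","top"):
    im=get_image(n);cv2.imwrite(f"pics/{n}0.png",cv2.resize(im[...,::-1],(800,600),interpolation=cv2.INTER_CUBIC))
    np.save(f"{n}0.npy",im)
    c=get_calibration(n);print(n,c["mtx"],c["world_from_camera"])
print(ctrl.read_state())
E
```

```text
pics
scene [[449.5999   0.     256.4733]
 [  0.     449.5999 191.6047]
 [  0.       0.       1.    ]] [[  -0.7115   -0.342     0.6139 -106.9628]
 [  -0.7027    0.3344   -0.6281  604.2976]
 [   0.0095   -0.8782   -0.4782  617.421 ]
 [   0.        0.        0.        1.    ]]
top [[360.8463   0.     255.2206]
 [  0.     360.8463 192.7449]
 [  0.       0.       1.    ]] [[ -0.0164  -0.9971   0.0739 490.7419]
 [ -0.9997   0.0153  -0.0166 -62.7033]
 [  0.0154  -0.0742  -0.9971 913.6057]
 [  0.       0.       0.       1.    ]]
{'clock': 0.1, 'qpos': array([ 1.2222,  0.6292,  0.0384,  1.5182, -0.027 ,  0.9963, -0.02  ]), 'qd': array([-0.0008, -0.0026, -0.0011, -0.0004,  0.0007,  0.0001,  0.0013]), 'tau': array([  0.0023, -56.4539,   1.2301, -19.3975,   0.0112,   0.0054,
         0.    ]), 'eef_pos': array([ 181.2574, -623.6444,  230.4972]), 'tool_rot': array([-3.1399,  0.    ,  0.2828]), 'force': array([ 0.0236,  0.0334, -0.124 ]), 'torque': array([ 0.0576, -0.0138, -0.003 ]), 'gripper_force': 0.0, 'width': 85.40270082437375}
```

View pics/scene0.png

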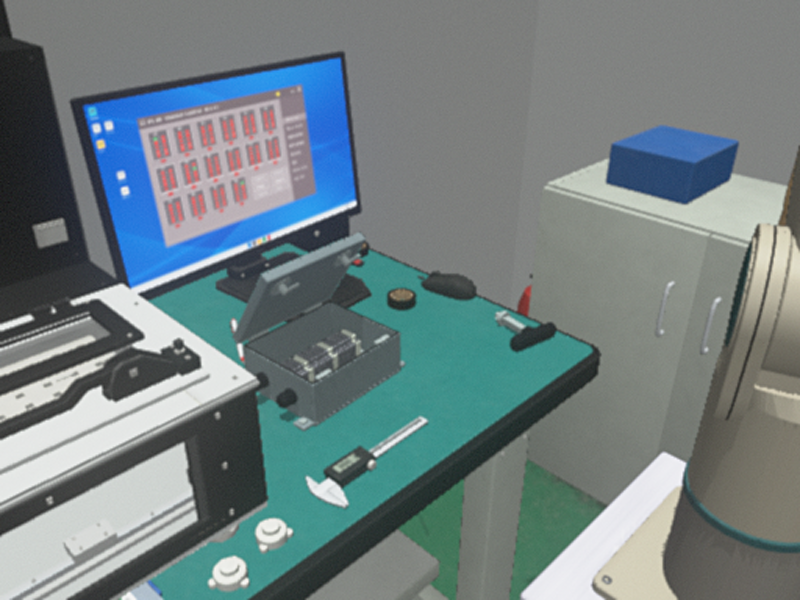

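View pics/top0.png

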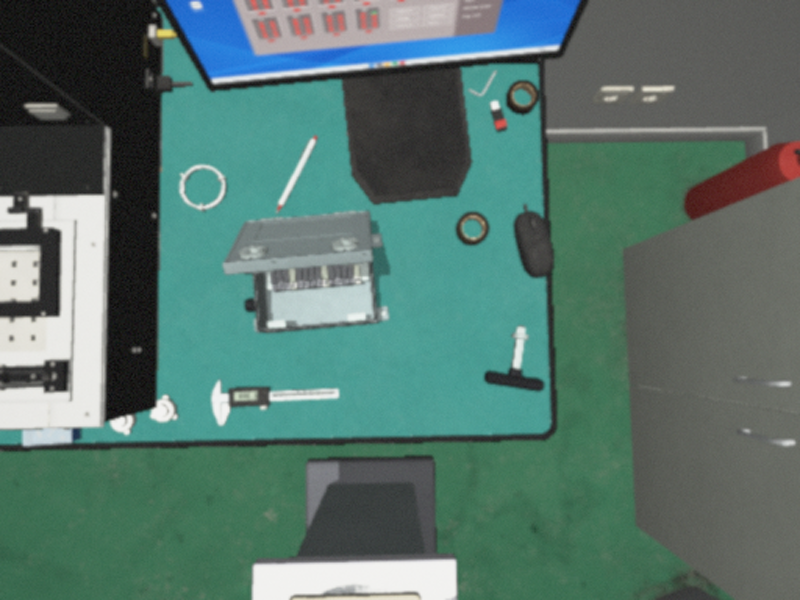

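The scene view shows the lid standing open at about 1 rad over the box. The caliper lies in front of the box and the tape and mouse are to its right. In the top view (800 px scale) the key crossbar is at (487,377)–(543,385) and its bit end at (521,328). The lid's front edge runs (225,268)–(375,260) and its hinge edge (250,217)–(370,212).

```bash
cat > h.py <<'E'
import numpy as np,cv2
from cell import ctrl,get_image,get_calibration
np.set_printoptions(precision=3,suppress=True)
def ray(n,u,v):
    c=get_calibration(n);T=np.array(c["world_from_camera"]);d=T[:3,:3]@np.linalg.solve(c["mtx"],[u,v,1]);return T[:3,3],d
def onz(n,u,v,z):
    o,d=ray(n,u,v);return o+d*(z-o[2])/d[2]
def proj(n,p):
    c=get_calibration(n);T=np.linalg.inv(c["world_from_camera"]);q=c["mtx"]@(T[:3,:3]@np.asarray(p)+T[:3,3]);return q[:2]/q[2]
def tri(u1,u2):
    (o1,d1),(o2,d2)=ray("scene",*u1),ray("top",*u2)
    A=np.c_[d1,-d2];t=np.linalg.lstsq(A,o2-o1,rcond=None)[0];a,b=o1+d1*t[0],o2+d2*t[1];return (a+b)/2,np.linalg.norm(a-b)
E
python3 - <<'E'
from h import *
k=1/1.5625
T=np.load("top0.npy");S=np.load("scene0.npy")
# key: black crossbar + bright shank, on teal bench
roi=(slice(200,260),slice(300,348))
g=T[roi].astype(int);dark=(g.max(2)<70);bright=(g.min(2)>130)
for nm,m,z in(("bar",dark,26),("shank",bright,19)):
    m=m.astype(np.uint8);n,l,st,ce=cv2.connectedComponentsWithStats(m)
    i=1+np.argmax(st[1:,4]);pts=np.argwhere(l==i)[:,::-1]+[300,200]
    r=cv2.minAreaRect(pts.astype(np.float32));print(nm,st[i],r)
    for c in cv2.boxPoints(r):print("  ",onz("top",*c,z))
    print(" c",onz("top",*pts.mean(0),z))
print("bit",onz("top",521*k,328*k,13))
# lid two views (800px clicks): scene order hinge? / top
for nm,s,t in(("frontL",(282,262),(225,268)),("frontR",(362,237),(375,260))):
    print(nm,tri(np.array(s)*k,np.array(t)*k))
for nm,t in(("hL",(250,217)),("hR",(370,212))):print(nm,onz("top",t[0]*k,t[1]*k,80))
for nm,t in(("boxfL",(258,330)),("boxfR",(378,320))):print(nm,onz("top",t[0]*k,t[1]*k,70))
for nm,t in(("lugR",(385,314)),):print(nm,onz("top",t[0]*k,t[1]*k,3))
crop=cv2.hconcat([cv2.resize(T[125:225,135:260],(400,320)),cv2.resize(S[140:280,145:265],(400,466))[:320]])
crop2=np.zeros((600,800,3),np.uint8);crop2[:466,:400]=cv2.resize(S[140:280,145:265],(400,466));crop2[:320,400:]=cv2.resize(T[125:225,135:260],(400,320));crop2[330:600,400:]=cv2.resize(T[195:260,290:386],(400,270))
cv2.imwrite("pics/crop0.png",crop2[...,::-1])
E
```

```text
bar [ 11  36  36  14 267] ((328.8040466308594, 241.57432556152344), (35.97536849975586, 10.449492454528809), 8.972625732421875)
   [ 428.896 -210.014   26.   ]
   [ 453.933 -214.717   26.   ]
   [ 438.762 -301.712   26.   ]
   [ 413.749 -296.817   26.   ]
 c [ 430.58  -254.931   26.   ]
shank [ 28   9  10  27 169] ((332.5569152832031, 222.03277587890625), (8.162361145019531, 26.307466506958008), 3.3664605617523193)
   [ 449.738 -255.131   19.   ]
   [ 514.553 -261.02    19.   ]
   [ 513.037 -281.309   19.   ]
   [ 448.215 -275.307   19.   ]
 c [ 483.391 -266.776   19.   ]
bit [ 511.399 -272.756   13.   ]
frontL (array([580.26 , 131.512, 226.897]), np.float64(14.98989139473479))
frontR (array([599.932, -41.954, 200.571]), np.float64(9.095751303713588))
hL [681.926 143.494  80.   ]
hR [687.207 -35.653  80.   ]
boxfL [513.417 133.583  70.   ]
boxfR [525.487 -45.212  70.   ]
lugR [537.767 -55.264   3.   ]
```

View pics/crop0.png

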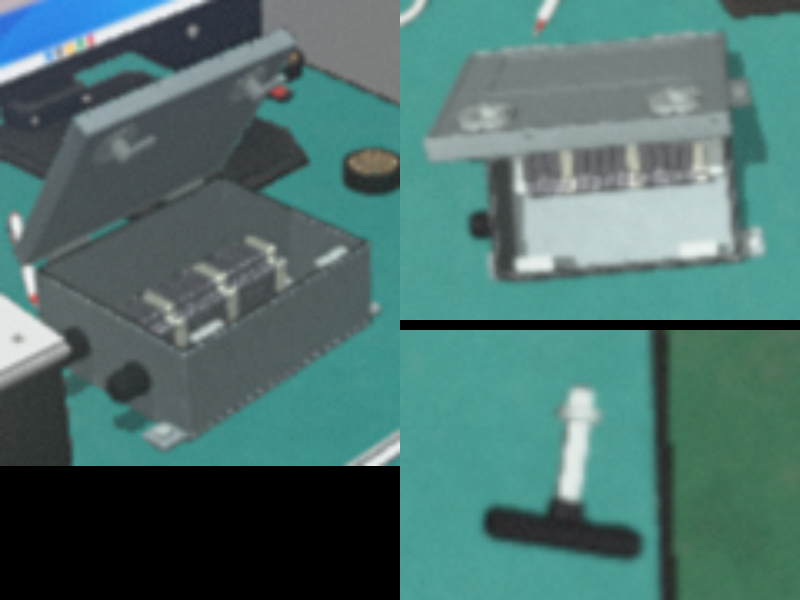

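The crop shows the lid's outer face with both lock heads in the top view, and the front-edge strip in both views. The key points away from the robot, yawed about −10°.

Run:
```python
from h import *
L=tri((169,173.6),(144.4,168.1));R=tri((231.4,149.6),(237.5,160));print(L,R)
t=lambda x,y:(135+(x-400)/3.2,125+y/3.2)
for nm,p,z in(("boxfL",(497,276),70),("boxfR",(738,260),70),("hL",(470,55),85),("hR",(722,36),85),("barc",(0,0),13)):
    if nm!="barc":print(nm,onz("top",*t(*p),z))
b=onz("top",328.8,241.6,13);tip=onz("top",290+(580-400)/4.17,195+(388-330)/4.15,18);print(b,tip)
for n,d in(("bar",(328.8,241.6)),):print(onz("top",*d,0))
S=np.load("scene0.npy");print(proj("scene",b),proj("scene",(b[0],b[1],26)))
```

```text
(array([594.697, 141.757, 209.82 ]), np.float64(0.38588089029844913)) (array([608.199, -41.19 , 204.211]), np.float64(2.1193998422264526))
boxfL [513.293 133.136  70.   ]
boxfR [522.146 -42.141  70.   ]
hL [673.1   149.445  85.   ]
hR [684.718 -33.065  85.   ]
[ 432.926 -258.62    13.   ] [ 513.643 -270.981   18.   ]
[ 432.091 -261.449    0.   ]
[340.21  213.905] [340.708 209.586]
```

Two-view numbers agree: the lid measures 183 mm wide with its front edge at z≈207, so the angle is about 0.98 rad. The hinge middle is near (675,55), yaw about 4°. The key is near (433,−259), yaw −10°. I'll move behind the lid with the fingers shut.

```bash
python3 -m creep '[{"dx":0.1,"dy":0.12,"dz":0.075,"rz":-0.034,"grip":1},{"dx":0.2,"dy":0.24,"dz":0.075,"rz":-0.034,"grip":1},{"dx":0.3,"dy":0.36,"dz":0.075,"rz":-0.034,"grip":1},{"dx":0.35,"dy":0.48,"dz":0.075,"rz":-0.034,"grip":1},{"dx":0.38,"dy":0.56,"dz":0.075,"rz":-0.034,"grip":1}]'
```

```text
$[0]: bad value
```

```bash
python3 -m creep '[{"dx":0.1,"dy":0.12,"dz":0.075,"rx":0,"ry":0,"rz":-0.034,"grip":1},{"dx":0.2,"dy":0.24,"dz":0.075,"rx":0,"ry":0,"rz":-0.034,"grip":1},{"dx":0.3,"dy":0.36,"dz":0.075,"rx":0,"ry":0,"rz":-0.034,"grip":1},{"dx":0.35,"dy":0.48,"dz":0.075,"rx":0,"ry":0,"rz":-0.034,"grip":1},{"dx":0.38,"dy":0.56,"dz":0.075,"rx":0,"ry":0,"rz":-0.034,"grip":1}]'
```

```text
clock: 0.72
eef_pos: [335.0, -396.7, 261.0]
tool_rot: [-3.14, -0.0, 0.073]
force: [-0.5, -0.2, 0.7]
width: 0.2
gripper_force: 0.0
```

```bash
python3 -m creep '[{"dx":0.08,"dy":0.12,"dz":0,"rx":0,"ry":0,"rz":0,"grip":1},{"dx":0.16,"dy":0.24,"dz":0,"rx":0,"ry":0,"rz":0,"grip":1},{"dx":0.24,"dy":0.36,"dz":0,"rx":0,"ry":0,"rz":0,"grip":1},{"dx":0.32,"dy":0.48,"dz":0,"rx":0,"ry":0,"rz":0,"grip":1},{"dx":0.39,"dy":0.56,"dz":0,"rx":0,"ry":0,"rz":0,"grip":1}]'
python3 -m creep '[{"dx":0.08,"dy":0.12,"dz":0,"rx":0,"ry":0,"rz":0,"grip":1},{"dx":0.16,"dy":0.24,"dz":0,"rx":0,"ry":0,"rz":0,"grip":1},{"dx":0.24,"dy":0.36,"dz":0,"rx":0,"ry":0,"rz":0,"grip":1},{"dx":0.32,"dy":0.48,"dz":0,"rx":0,"ry":0,"rz":0,"grip":1},{"dx":0.385,"dy":0.56,"dz":0,"rx":0,"ry":0,"rz":0,"grip":1}]'
```

```text
clock: 1.35
eef_pos: [490.3, -173.3, 261.1]
tool_rot: [-3.141, 0.0, 0.072]
force: [0.2, -1.5, 0.2]
width: -0.0
gripper_force: 0.0
clock: 1.98
eef_pos: [644.0, 51.2, 260.7]
tool_rot: [-3.14, 0.001, 0.072]
force: [0.8, -0.6, -0.4]
width: 0.1
gripper_force: 0.0
```

```bash
python3 -m creep '[{"dx":0,"dy":0,"dz":-0.08,"rx":0,"ry":0,"rz":0,"grip":1},{"dx":0,"dy":0,"dz":-0.155,"rx":0,"ry":0,"rz":0,"grip":1},{"dx":-0.03,"dy":0,"dz":-0.16,"rx":0,"ry":0,"rz":0,"grip":1},{"dx":-0.057,"dy":0,"dz":-0.167,"rx":0,"ry":0,"rz":0,"grip":1},{"dx":-0.1,"dy":0,"dz":-0.195,"rx":0,"ry":0,"rz":0,"grip":1}]'
python3 -m creep '[{"dx":-0.035,"dy":-0.004,"dz":-0.03,"rx":0,"ry":0,"rz":0,"grip":1},{"dx":-0.068,"dy":-0.007,"dz":-0.07,"rx":0,"ry":0,"rz":0,"grip":1},{"dx":-0.098,"dy":-0.01,"dz":-0.113,"rx":0,"ry":0,"rz":0,"grip":1},{"dx":-0.125,"dy":-0.01,"dz":-0.178,"rx":0,"ry":0,"rz":0,"grip":1},{"dx":-0.14,"dy":-0.01,"dz":-0.245,"rx":0,"ry":0,"rz":0,"grip":1}]'
```

```text
clock: 2.6
eef_pos: [605.0, 47.4, 184.4]
tool_rot: [3.141, -0.005, 0.069]
force: [2.5, -1.4, 1.0]
width: 0.4
gripper_force: 1.0
clock: 3.22
eef_pos: [547.6, 43.6, 85.6]
tool_rot: [3.141, -0.002, 0.069]
force: [1.8, -0.3, 0.6]
width: 0.0
gripper_force: 0.6
```

Press down a few more mm and hold, then rise and look.

```bash
python3 -m creep '[{"dx":0,"dy":0,"dz":-0.008,"rx":0,"ry":0,"rz":0,"grip":1},{"dx":0,"dy":0,"dz":-0.016,"rx":0,"ry":0,"rz":0,"grip":1},{"dx":0,"dy":0,"dz":-0.02,"rx":0,"ry":0,"rz":0,"grip":1},{"dx":0,"dy":0,"dz":-0.02,"rx":0,"ry":0,"rz":0,"grip":1},{"dx":0,"dy":0,"dz":-0.02,"rx":0,"ry":0,"rz":0,"grip":1}]'
python3 -m creep '[{"dx":0,"dy":-0.1,"dz":0.15,"rx":0,"ry":0,"rz":0,"grip":1},{"dx":-0.1,"dy":-0.2,"dz":0.2,"rx":0,"ry":0,"rz":0,"grip":1},{"dx":-0.2,"dy":-0.32,"dz":0.2,"rx":0,"ry":0,"rz":0,"grip":-0.2},{"dx":-0.3,"dy":-0.44,"dz":0.2,"rx":0,"ry":0,"rz":0,"grip":-0.2},{"dx":-0.35,"dy":-0.55,"dz":0.2,"rx":0,"ry":0,"rz":0,"grip":-0.2}]'
python3 - <<'E'
from h import *
im=get_image("top");np.save("top1.npy",im)
S=get_image("scene");np.save("scene1.npy",S)
c=np.zeros((600,800,3),np.uint8);c[:360,:480]=cv2.resize(im[120:240,120:280],(480,360),interpolation=cv2.INTER_CUBIC)
c[360:,:320]=cv2.resize(S[150:282,146:322],(320,240));cv2.imwrite("pics/shut.png",c[...,::-1])
E
```

```text
clock: 3.85
eef_pos: [547.7, 43.6, 84.4]
tool_rot: [-3.142, -0.003, 0.069]
force: [-15.2, -2.4, 60.4]
width: -0.1
gripper_force: 29.7
clock: 4.47
eef_pos: [405.3, -177.5, 158.0]
tool_rot: [3.141, -0.0, 0.069]
force: [0.9, -0.8, -1.0]
width: 51.2
gripper_force: 0.0
```

View pics/shut.png

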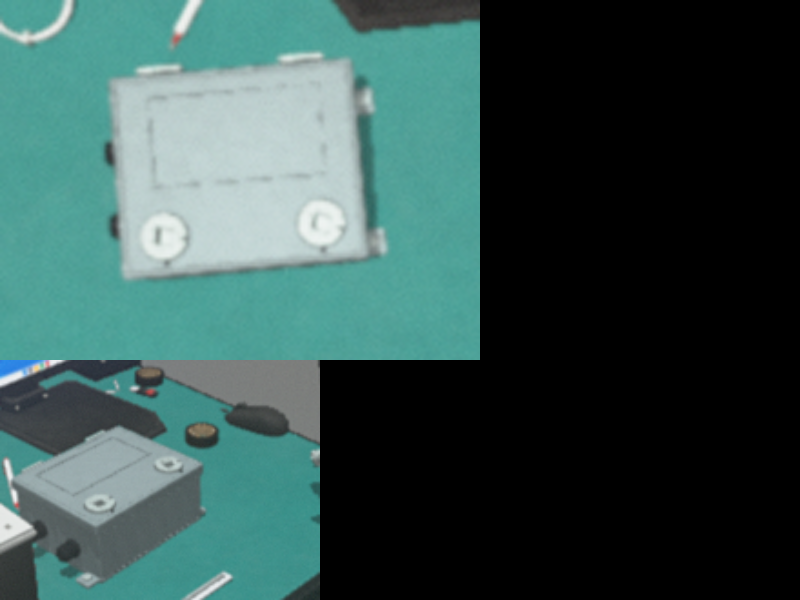

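Lid is shut. The lock heads sit at crop (163,237) and (321,222), with their pointer lines toward the right (open). I'll measure the lock centres, the lid yaw and the key.

Run:
```python
from h import *
im=np.load("top1.npy");S=np.load("scene1.npy")
def circ(I,c,r,thr):
    x0,y0=int(c[0])-r,int(c[1])-r;g=I[y0:y0+2*r,x0:x0+2*r].min(2)
    m=(g>thr).astype(np.uint8);m=cv2.morphologyEx(m,cv2.MORPH_CLOSE,np.ones((5,5),np.uint8))
    cs,_=cv2.findContours(m,cv2.RETR_EXTERNAL,cv2.CHAIN_APPROX_NONE);k=max(cs,key=cv2.contourArea)
    h=cv2.convexHull(k);e=cv2.fitEllipse(h);return (e[0][0]+x0,e[0][1]+y0),e[1],cv2.contourArea(k)
for nm,t in(("L",(120+163/3,120+237/3)),("R",(120+321/3,120+222/3))):
    for thr in(205,220):
        e=circ(im,t,13,thr);P=onz("top",*e[0],88);print(nm,thr,e,P,np.array(e[1])/360.8*826)
    ps=proj("scene",P);
    for thr in(170,190):
        s=circ(S,ps,11,thr);print("   scene",ps,s,onz("scene",*s[0],88),tri(s[0],e[0]))
# lid outline: non-teal bright grey
g=im.astype(int);m=((g[...,1]-g[...,0]<30)&(g[...,0]>120)).astype(np.uint8);m[:135]=0;m[215:]=0;m[:,:150]=0;m[:,250:]=0
m=cv2.morphologyEx(m,cv2.MORPH_OPEN,np.ones((9,9),np.uint8))
cs,_=cv2.findContours(m,cv2.RETR_EXTERNAL,cv2.CHAIN_APPROX_NONE);k=max(cs,key=cv2.contourArea)
Q=np.array([onz("top",*p[0],85)[:2] for p in k],np.float32);r=cv2.minAreaRect(Q);print(r)
```

```text
L 205 ((173.83574295043945, 198.2139654159546), (14.303956985473633, 14.718222618103027), 146.5) [542.248 109.624  88.   ] [32.747 33.695]
L 220 ((173.97665214538574, 198.48491859436035), (13.101964950561523, 13.554727554321289), 127.0) [541.623 109.303  88.   ] [29.995 31.032]
   scene [201.033 227.883] ((200.41127014160156, 227.80756855010986), (8.529474258422852, 15.198176383972168), 87.0) [542.785 110.064  88.   ] (array([542.084, 109.781,  88.073]), np.float64(1.332013673247178))Traceback (most recent call last):
  File "<stdin>", line 13, in <module>
  File "<stdin>", line 7, in circ
cv2.error: OpenCV(4.12.0) /io/opencv/modules/imgproc/src/shapedescr.cpp:361: error: (-201:Incorrect size of input array) There should be at least 5 points to fit the ellipse in function 'fitEllipseNoDirect'
```

Run:
```python
from h import *
im=np.load("top1.npy");S=np.load("scene1.npy")
def circ(I,c,r,thr):
    x0,y0=int(c[0])-r,int(c[1])-r;g=I[y0:y0+2*r,x0:x0+2*r].min(2)
    m=(g>thr).astype(np.uint8);m=cv2.morphologyEx(m,cv2.MORPH_CLOSE,np.ones((5,5),np.uint8))
    cs,_=cv2.findContours(m,cv2.RETR_EXTERNAL,cv2.CHAIN_APPROX_NONE);k=max(cs,key=cv2.contourArea)
    h=cv2.convexHull(k);e=cv2.fitEllipse(h);return (e[0][0]+x0,e[0][1]+y0),e[1],cv2.contourArea(k)
for nm,t in(("L",(120+163/3,120+237/3)),("R",(120+321/3,120+222/3))):
    for thr in(195,205,215):
        e=circ(im,t,13,thr);P=onz("top",*e[0],88);print(nm,thr,e[2],P,np.array(e[1])/360.8*826)
    ps=proj("scene",P);print(ps)
    for thr in(150,160,170):
        s=circ(S,ps,11,thr);print("   scene",s,onz("scene",*s[0],88))
g=im.astype(int);m=((g[...,1]-g[...,0]<30)&(g[...,0]>120)).astype(np.uint8);m[:135]=0;m[215:]=0;m[:,:150]=0;m[:,250:]=0
m=cv2.morphologyEx(m,cv2.MORPH_OPEN,np.ones((9,9),np.uint8))
cs,_=cv2.findContours(m,cv2.RETR_EXTERNAL,cv2.CHAIN_APPROX_NONE);k=max(cs,key=cv2.contourArea)
Q=np.array([onz("top",*p[0],85)[:2] for p in k],np.float32);r=cv2.minAreaRect(Q);print(r)
```

```text
L 195 204.0 [541.085 103.625  88.   ] [34.002 50.445]
L 205 146.5 [542.248 109.624  88.   ] [32.747 33.695]
L 215 137.0 [541.748 109.375  88.   ] [31.277 32.011]
[200.97  227.873]
   scene ((199.16880798339844, 224.79912948608398), (26.690814971923828, 28.02521324157715), 397.5) [553.908 104.463  88.   ]
   scene ((201.006085395813, 227.61198902130127), (8.772560119628906, 18.002397537231445), 101.0) [542.488 108.673  88.   ]
   scene ((201.20448684692383, 227.77891445159912), (8.364927291870117, 17.30936622619629), 89.0) [541.684 108.785  88.   ]
R 195 266.0 [538.019  -4.995  88.   ] [51.472 90.373]
R 205 150.5 [550.702 -10.45   88.   ] [32.917 34.506]
R 215 139.5 [550.353 -10.601  88.   ] [31.337 33.016]
[238.967 206.506]
   scene ((231.448664188385, 205.78469276428223), (21.673107147216797, 34.1352653503418), 285.5) [564.987  -0.396  88.   ]
   scene ((238.00403881072998, 206.2708559036255), (7.696162223815918, 14.21865463256836), 74.0) [552.699  -9.746  88.   ]
   scene ((238.1982879638672, 206.47542667388916), (7.1501641273498535, 13.97625732421875), 63.5) [551.702  -9.425  88.   ]
((596.3280639648438, 52.15690612792969), (159.6862335205078, 187.3986053466797), 4.097726345062256)
```

Run:
```python
from h import *
for f in("top0","top1"):
    im=np.load(f+".npy");print(f)
    g=im.astype(int)
    for r in range(206,250):
        row=g[r,300:352];d=np.where(row.max(1)<75)[0]+300;b=np.where(row.min(1)>125)[0]+300
        d=d[d<348]
        print(r,"dark",(d.min(),d.max(),len(d)) if len(d) else "-","bright",(b.min(),b.max(),len(b)) if len(b) else "-")
    if f=="top0":
        m=np.zeros(im.shape[:2],np.uint8);m[228:255,305:348]=(g[228:255,305:348].max(2)<75)
        m=cv2.morphologyEx(m,cv2.MORPH_OPEN,np.ones((3,13),np.uint8))
        p=np.argwhere(m)[:,::-1].astype(np.float32);mu,ev=cv2.PCACompute(p,None);print(mu,ev)
        for z in(13,20):print(onz("top",*mu[0],z),np.degrees(np.arctan2(*(onz("top",*(mu[0]+40*ev[0]),z)-onz("top",*mu[0],z))[:2])))
```

```text
top0
206 dark - bright -
207 dark - bright -
208 dark - bright -
209 dark - bright (np.int64(331), np.int64(335), 5)
210 dark - bright (np.int64(330), np.int64(336), 7)
211 dark - bright (np.int64(330), np.int64(336), 7)
212 dark - bright (np.int64(330), np.int64(336), 7)
213 dark - bright (np.int64(329), np.int64(336), 8)
214 dark - bright (np.int64(329), np.int64(337), 9)
215 dark - bright (np.int64(329), np.int64(337), 9)
216 dark - bright (np.int64(330), np.int64(337), 8)
217 dark - bright (np.int64(330), np.int64(336), 7)
218 dark - bright (np.int64(330), np.int64(335), 6)
219 dark - bright (np.int64(330), np.int64(335), 6)
220 dark - bright (np.int64(330), np.int64(335), 6)
221 dark - bright (np.int64(330), np.int64(335), 6)
222 dark - bright (np.int64(329), np.int64(334), 6)
223 dark - bright (np.int64(329), np.int64(334), 6)
224 dark - bright (np.int64(329), np.int64(334), 6)
225 dark - bright (np.int64(329), np.int64(334), 6)
226 dark - bright (np.int64(329), np.int64(334), 6)
227 dark - bright (np.int64(329), np.int64(334), 6)
228 dark - bright (np.int64(329), np.int64(334)
[... 2767 characters left out ...]
 5) bright -
237 dark (np.int64(325), np.int64(333), 9) bright -
238 dark (np.int64(311), np.int64(333), 18) bright -
239 dark (np.int64(310), np.int64(333), 24) bright -
240 dark (np.int64(310), np.int64(334), 25) bright -
241 dark (np.int64(310), np.int64(337), 28) bright -
242 dark (np.int64(310), np.int64(342), 33) bright -
243 dark (np.int64(310), np.int64(345), 36) bright -
244 dark (np.int64(311), np.int64(346), 36) bright -
245 dark (np.int64(313), np.int64(346), 34) bright -
246 dark (np.int64(315), np.int64(347), 31) bright -
247 dark (np.int64(313), np.int64(346), 27) bright -
248 dark (np.int64(310), np.int64(346), 26) bright -
249 dark (np.int64(308), np.int64(345), 23) bright -
```

Run:
```python
from h import *
from scipy.spatial.transform import Rotation as R
a=-.14
T=R.from_rotvec(np.radians(-45)*np.array([-np.sin(a),np.cos(a),0]))*R.from_euler('z',a-.069)
print(T.as_rotvec()/2/np.pi)
```

```text
[-0.004 -0.125 -0.032]
```

```bash
python3 -m creep '[{"dx":0.005,"dy":-0.06,"dz":0,"rx":-0.001,"ry":-0.025,"rz":-0.006,"grip":-0.2},{"dx":0.01,"dy":-0.12,"dz":0,"rx":-0.002,"ry":-0.05,"rz":-0.013,"grip":-0.2},{"dx":0.015,"dy":-0.195,"dz":0,"rx":-0.003,"ry":-0.075,"rz":-0.019,"grip":-0.2},{"dx":0.015,"dy":-0.195,"dz":-0.05,"rx":-0.004,"ry":-0.1,"rz":-0.026,"grip":-0.2},{"dx":0.015,"dy":-0.195,"dz":-0.1,"rx":-0.004,"ry":-0.125,"rz":-0.032,"grip":-0.2}]'
python3 -c "
from h import *
from scipy.spatial.transform import Rotation as R
s=ctrl.read_state();print(s['qpos'],s['eef_pos'],R.from_euler('xyz',s['tool_rot']).as_matrix())"
```

```text
clock: 5.2
eef_pos: [422.0, -255.4, 159.0]
tool_rot: [-3.073, -0.381, -0.03]
force: [0.7, 0.7, -0.4]
width: 51.5
gripper_force: 0.0
[ 0.814  0.471 -0.174  2.271 -0.978  0.244  0.019] [ 422.01  -255.364  159.   ] [[ 0.928 -0.004  0.372]
 [-0.028 -0.998  0.058]
 [ 0.371 -0.064 -0.926]]
```

Forward tilt hits wrist limits: j6 is at 0.24 and j5 at −0.98. New plan: pick the key up tool-down, lay it down turned to point right (−y), then grasp it with the tool tilted sideways. First back to vertical above the shank.

```bash
cat >> h.py <<'E'
from scipy.spatial.transform import Rotation as R
def go(pos,M):
    "normalised shift and turn from the measured pose to pos with rotation matrix M"
    s=ctrl.read_state();C=R.from_euler('xyz',s['tool_rot'])
    print("d",(np.array(pos)-s['eef_pos'])/400,"r",(R.from_matrix(M)*C.inv()).as_rotvec()/2/np.pi,"q",s['qpos'])
def down(yaw):return R.from_euler('xyz',[np.pi,0,yaw]).as_matrix()
E
python3 -c "
from h import *
go((468,-263,70),down(-.14))"
```

```text
d [ 0.115 -0.019 -0.223] r [-0.006  0.061 -0.019] q [ 0.814  0.471 -0.174  2.271 -0.978  0.244  0.019]
```

```bash
python3 -m creep '[{"dx":0.03,"dy":-0.005,"dz":0,"rx":-0.002,"ry":0.02,"rz":-0.006,"grip":-0.2},{"dx":0.06,"dy":-0.01,"dz":0,"rx":-0.004,"ry":0.04,"rz":-0.012,"grip":-0.2},{"dx":0.115,"dy":-0.019,"dz":-0.05,"rx":-0.006,"ry":0.061,"rz":-0.019,"grip":-0.2},{"dx":0.115,"dy":-0.019,"dz":-0.12,"rx":-0.006,"ry":0.061,"rz":-0.019,"grip":-0.2},{"dx":0.115,"dy":-0.019,"dz":-0.22,"rx":-0.006,"ry":0.061,"rz":-0.019,"grip":-0.2}]'
python3 -c "
from h import *
go((468,-263,6),down(-.14))"
```

```text
clock: 5.82
eef_pos: [470.2, -261.9, 69.8]
tool_rot: [3.137, -0.002, -0.134]
force: [0.1, 0.2, 0.2]
width: 51.2
gripper_force: 0.0
d [-0.006 -0.003 -0.159] r [ 0.001  0.    -0.001] q [ 0.184  0.754  0.421  1.972 -0.577  0.531 -0.695]
```

```bash
python3 -m creep '[{"dx":-0.005,"dy":-0.003,"dz":-0.08,"rx":0,"ry":0,"rz":0,"grip":-0.2},{"dx":-0.005,"dy":-0.003,"dz":-0.159,"rx":0,"ry":0,"rz":0,"grip":-0.2},{"dx":-0.005,"dy":-0.003,"dz":-0.159,"rx":0,"ry":0,"rz":0,"grip":0.3},{"dx":-0.005,"dy":-0.003,"dz":-0.159,"rx":0,"ry":0,"rz":0,"grip":1},{"dx":-0.005,"dy":-0.003,"dz":-0.159,"rx":0,"ry":0,"rz":0,"grip":1}]'
python3 -m creep '[{"dx":0,"dy":0,"dz":0,"rx":0,"ry":0,"rz":0,"grip":1},{"dx":0,"dy":0,"dz":0.04,"rx":0,"ry":0,"rz":0,"grip":1},{"dx":0,"dy":0,"dz":0.1,"rx":0,"ry":0,"rz":0,"grip":1},{"dx":0,"dy":0,"dz":0.15,"rx":0,"ry":0,"rz":0,"grip":1},{"dx":0,"dy":0,"dz":0.15,"rx":0,"ry":0,"rz":0,"grip":1}]'
python3 -c "
from h import *
go((480,-200,66),down(-1.5708))"
```

```text
clock: 6.45
eef_pos: [465.4, -265.2, 7.9]
tool_rot: [3.139, -0.001, -0.14]
force: [0.5, 0.6, -0.8]
width: 10.0
gripper_force: 60.6
clock: 7.08
eef_pos: [465.5, -265.6, 68.5]
tool_rot: [3.138, -0.002, -0.141]
force: [-0.7, 0.2, -2.3]
width: 9.7
gripper_force: 60.5
d [ 0.036  0.164 -0.006] r [ 0.001 -0.    -0.228] q [ 0.194  0.754  0.42   1.979 -0.584  0.525 -0.684]
```

```bash
python3 -m creep '[{"dx":0.007,"dy":0.03,"dz":0,"rx":0,"ry":0,"rz":-0.028,"grip":1},{"dx":0.014,"dy":0.06,"dz":0,"rx":0,"ry":0,"rz":-0.056,"grip":1},{"dx":0.02,"dy":0.09,"dz":0,"rx":0,"ry":0,"rz":-0.084,"grip":1},{"dx":0.028,"dy":0.12,"dz":0,"rx":0,"ry":0,"rz":-0.112,"grip":1},{"dx":0.036,"dy":0.164,"dz":0,"rx":0,"ry":0,"rz":-0.14,"grip":1}]'
python3 -m creep '[{"dx":0,"dy":0,"dz":0,"rx":0,"ry":0,"rz":-0.028,"grip":1},{"dx":0,"dy":0,"dz":0,"rx":0,"ry":0,"rz":-0.056,"grip":1},{"dx":0,"dy":0,"dz":-0.02,"rx":0,"ry":0,"rz":-0.088,"grip":1},{"dx":0,"dy":0,"dz":-0.07,"rx":0,"ry":0,"rz":-0.088,"grip":1},{"dx":0,"dy":0,"dz":-0.12,"rx":0,"ry":0,"rz":-0.088,"grip":1}]'
python3 -c "
from h import *
go((480,-200,7),down(-1.5708))
cv2.imwrite('pics/a.png',cv2.resize(get_image('scene')[150:270,240:400,::-1],(640,480)))"
```

```text
clock: 7.7
eef_pos: [478.5, -199.1, 66.2]
tool_rot: [3.139, 0.002, -1.027]
force: [-0.2, 0.6, -1.8]
width: 10.0
gripper_force: 60.4
clock: 8.32
eef_pos: [478.5, -198.9, 17.4]
tool_rot: [3.138, 0.001, -1.573]
force: [0.7, 0.1, -1.5]
width: 10.2
gripper_force: 60.5
d [ 0.004 -0.003 -0.026] r [-0.    -0.001  0.   ] q [-0.07   0.911  0.656  2.039 -1.064  0.584 -1.787]
```

View pics/a.png

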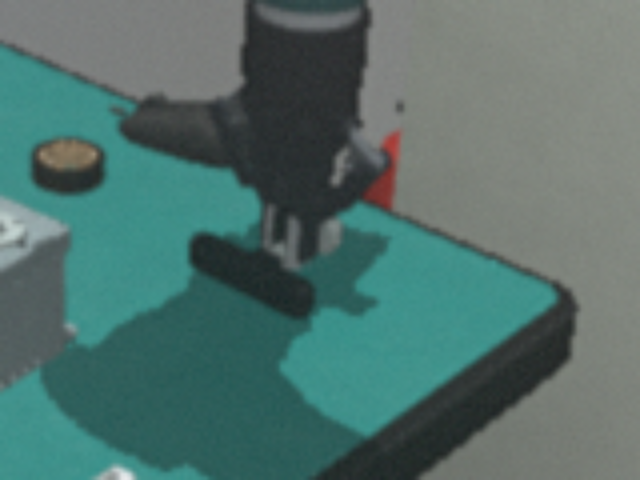

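The key is held level by the shank, pointing right. Lower, release and rise.

```bash
python3 -m creep '[{"dx":0,"dy":0,"dz":-0.012,"rx":0,"ry":0,"rz":0,"grip":1},{"dx":0,"dy":0,"dz":-0.024,"rx":0,"ry":0,"rz":0,"grip":1},{"dx":0,"dy":0,"dz":-0.024,"rx":0,"ry":0,"rz":0,"grip":0},{"dx":0,"dy":0,"dz":-0.024,"rx":0,"ry":0,"rz":0,"grip":-0.2},{"dx":0,"dy":0,"dz":-0.024,"rx":0,"ry":0,"rz":0,"grip":-0.2}]'
python3 -m creep '[{"dx":0,"dy":0,"dz":0.1,"rx":0,"ry":0,"rz":0,"grip":-0.2},{"dx":0,"dy":0.07,"dz":0.2,"rx":-0.025,"ry":0,"rz":0,"grip":-0.2},{"dx":0,"dy":0.14,"dz":0.3,"rx":-0.05,"ry":0,"rz":0,"grip":-0.2},{"dx":0,"dy":0.2,"dz":0.36,"rx":-0.08,"ry":0,"rz":0,"grip":-0.2},{"dx":0,"dy":0.2,"dz":0.36,"rx":-0.1,"ry":0,"rz":0,"grip":-0.2}]'
python3 -c "
from h import *
a=-np.pi/2
M=R.from_rotvec(np.radians(-45)*np.array([-np.sin(a),np.cos(a),0])).as_matrix()@down(a);print(M)
go((480,-120,120),M)"
```

```text
clock: 9.0
eef_pos: [479.1, -199.4, 9.4]
tool_rot: [3.14, 0.001, -1.573]
force: [0.3, 0.0, -0.7]
width: 51.2
gripper_force: 0.0
clock: 9.62
eef_pos: [481.0, -117.1, 155.6]
tool_rot: [-3.134, -0.621, -1.575]
force: [0.6, -0.9, -3.5]
width: 51.3
gripper_force: 0.0
[[ 0.    -1.    -0.   ]
 [-0.707 -0.    -0.707]
 [ 0.707  0.    -0.707]]
d [-0.003 -0.007 -0.089] r [-0.026  0.001 -0.   ] q [-0.923  1.065  1.267  2.106 -0.687  0.602 -2.509]
```

```bash
python3 -m creep '[{"dx":0,"dy":0,"dz":0,"rx":-0.026,"ry":0,"rz":0,"grip":-0.2},{"dx":0,"dy":0,"dz":-0.02,"rx":-0.026,"ry":0,"rz":0,"grip":-0.2},{"dx":0,"dy":0,"dz":-0.05,"rx":-0.026,"ry":0,"rz":0,"grip":-0.2},{"dx":0,"dy":0,"dz":-0.09,"rx":-0.026,"ry":0,"rz":0,"grip":-0.2},{"dx":0,"dy":0,"dz":-0.09,"rx":-0.026,"ry":0,"rz":0,"grip":-0.2}]'
python3 - <<'E'
from h import *
im=get_image("top");np.save("top2.npy",im);S=get_image("scene")
print(ctrl.read_state()['qpos'])
c=np.zeros((600,800,3),np.uint8);c[:,:400]=cv2.resize(im[150:270,250:330],(400,600));c[:300,400:]=cv2.resize(S[150:270,240:400],(400,300))
cv2.imwrite("pics/b.png",c[...,::-1])
E
```

```text
clock: 10.25
eef_pos: [478.1, -120.1, 116.4]
tool_rot: [3.141, -0.778, -1.577]
force: [-0.9, -0.5, 0.0]
width: 51.4
gripper_force: 0.0
[-0.974  1.236  1.229  2.109 -0.674  0.54  -2.654]
```

View pics/b.png

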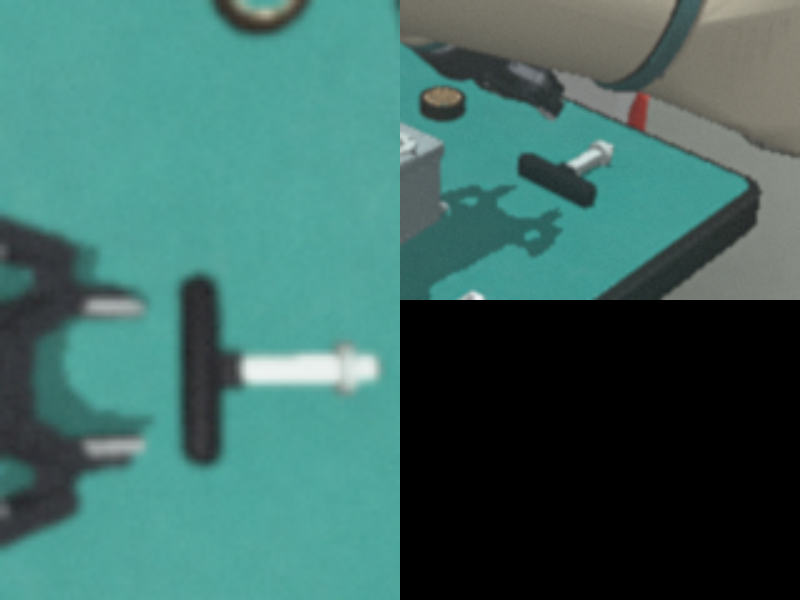

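The tool is tilted and in line with the key. The bar centre is at top px (290,224), the tip at (326,223.4), and the elbow is out to the right, well above the bench.

Run:
```python
from h import *
im=np.load("top2.npy").astype(int)
m=np.zeros(im.shape[:2],np.uint8);m[200:246,284:297]=(im[200:246,284:297].max(2)<75);p=np.argwhere(m)[:,::-1]
print(p.min(0),p.max(0),np.median(p,0));c=((p.min(0)+p.max(0))/2)
m=(im[205:240,296:335].min(2)>125);q=np.argwhere(m)[:,::-1]+[296,205];print(q.min(0),q.max(0))
b=onz("top",*p.mean(0),13);t=onz("top",q[:,0].max()+.5,223.4,13);print(b,onz("top",*c,13),t,np.linalg.norm(t-b))
y0=q[q[:,0]<312].mean(0);print(onz("top",*y0,15))
a=-np.pi/2;M=R.from_rotvec(np.radians(-45)*np.array([-np.sin(a),np.cos(a),0])).as_matrix()@down(a)
o=(t[1]+89+b[1])/2;print(o)
go((b[0],o-53,12.5),M)
```

```text
[286 206] [296 242] [290. 224.]
[298 219] [325 227]
[ 478.065 -163.559   13.   ] [ 478.07  -165.552   13.   ] [ 478.128 -251.787   13.   ] 88.22769876475415
[ 478.972 -199.725   15.   ]
-163.1732774950166
d [-0.002 -0.24  -0.262] r [-0.001  0.     0.001] q [-0.974  1.236  1.229  2.109 -0.674  0.54  -2.654]
```

```bash
python3 -m creep '[{"dx":0,"dy":-0.08,"dz":-0.09,"rx":0,"ry":0,"rz":0,"grip":-0.2},{"dx":0,"dy":-0.14,"dz":-0.15,"rx":0,"ry":0,"rz":0,"grip":-0.2},{"dx":0,"dy":-0.19,"dz":-0.205,"rx":0,"ry":0,"rz":0,"grip":-0.2},{"dx":0,"dy":-0.22,"dz":-0.238,"rx":0,"ry":0,"rz":0,"grip":-0.2},{"dx":0,"dy":-0.22,"dz":-0.238,"rx":0,"ry":0,"rz":0,"grip":-0.2}]'
python3 -c "
from h import *
a=-np.pi/2;M=R.from_rotvec(np.radians(-45)*np.array([-np.sin(a),np.cos(a),0])).as_matrix()@down(a)
go((478.5,-216,12.5),M)"
```

```text
clock: 10.98
eef_pos: [478.3, -208.4, 21.9]
tool_rot: [-3.141, -0.782, -1.577]
force: [-0.5, -0.5, 1.0]
width: 51.2
gripper_force: 0.0
d [ 0.    -0.019 -0.024] r [-0.001  0.     0.001] q [-0.727  1.311  0.993  2.137 -0.934  0.234 -2.432]
```

```bash
python3 -m creep '[{"dx":0,"dy":-0.01,"dz":-0.012,"rx":0,"ry":0,"rz":0,"grip":-0.2},{"dx":0,"dy":-0.019,"dz":-0.023,"rx":0,"ry":0,"rz":0,"grip":-0.2},{"dx":0,"dy":-0.019,"dz":-0.023,"rx":0,"ry":0,"rz":0,"grip":0.2},{"dx":0,"dy":-0.019,"dz":-0.023,"rx":0,"ry":0,"rz":0,"grip":1},{"dx":0,"dy":-0.019,"dz":-0.023,"rx":0,"ry":0,"rz":0,"grip":1}]'
python3 -c "
from h import *
a=-np.pi/2;M=R.from_rotvec(np.radians(-45)*np.array([-np.sin(a),np.cos(a),0])).as_matrix()@down(a)
go((478.5,-216,12.5),M)"
```

```text
clock: 11.6
eef_pos: [479.1, -214.6, 13.2]
tool_rot: [-3.141, -0.782, -1.575]
force: [-1.5, 3.1, 4.7]
width: 10.0
gripper_force: 59.0
d [-0.001 -0.003 -0.002] r [-0.001  0.     0.   ] q [-0.718  1.337  0.998  2.135 -1.058  0.235 -2.314]
```

Gripped (10 mm, 59 N). Lift, moving back toward +y, then start rolling about the tool axis in the direction with j7 room.

```bash
python3 -m creep '[{"dx":0,"dy":0,"dz":0.05,"rx":0,"ry":0,"rz":0,"grip":1},{"dx":0,"dy":0.05,"dz":0.12,"rx":0,"ry":0,"rz":0,"grip":1},{"dx":0,"dy":0.12,"dz":0.22,"rx":0,"ry":0,"rz":0,"grip":1},{"dx":0,"dy":0.2,"dz":0.32,"rx":0,"ry":0,"rz":0,"grip":1},{"dx":0,"dy":0.25,"dz":0.42,"rx":0,"ry":0,"rz":0,"grip":1}]'
python3 -m creep '[{"dx":0,"dy":0,"dz":0,"rx":0,"ry":0.019,"rz":0.019,"grip":1},{"dx":0,"dy":0,"dz":0,"rx":0,"ry":0.038,"rz":0.038,"grip":1},{"dx":0,"dy":0,"dz":0,"rx":0,"ry":0.057,"rz":0.057,"grip":1},{"dx":0,"dy":0,"dz":0,"rx":0,"ry":0.077,"rz":0.077,"grip":1},{"dx":0,"dy":0,"dz":0,"rx":0,"ry":0.097,"rz":0.097,"grip":1}]'
python3 -c "
from h import *
s=ctrl.read_state();print(s['qpos'],s['eef_pos'])"
```

```text
clock: 12.22
eef_pos: [478.2, -112.7, 180.2]
tool_rot: [3.137, -0.783, -1.569]
force: [0.2, 1.0, -2.0]
width: 9.5
gripper_force: 59.0
clock: 12.85
eef_pos: [478.6, -114.7, 180.5]
tool_rot: [2.49, -0.473, -0.545]
force: [-0.4, 0.6, -1.8]
width: 9.8
gripper_force: 58.9
[-0.968  1.009  1.135  2.083 -0.176  0.561 -2.201] [ 478.559 -114.68   180.47 ]
```

```bash
for i in 1 2; do :; done; python3 -m creep '[{"dx":0,"dy":0,"dz":0,"rx":0,"ry":0.019,"rz":0.019,"grip":1},{"dx":0,"dy":0,"dz":0,"rx":0,"ry":0.038,"rz":0.038,"grip":1},{"dx":0,"dy":0,"dz":0,"rx":0,"ry":0.057,"rz":0.057,"grip":1},{"dx":0,"dy":0,"dz":0,"rx":0,"ry":0.077,"rz":0.077,"grip":1},{"dx":0,"dy":0,"dz":0,"rx":0,"ry":0.097,"rz":0.097,"grip":1}]'
python3 -m creep '[{"dx":0,"dy":0,"dz":0,"rx":0,"ry":0.019,"rz":0.019,"grip":1},{"dx":0,"dy":0,"dz":0,"rx":0,"ry":0.038,"rz":0.038,"grip":1},{"dx":0,"dy":0,"dz":0,"rx":0,"ry":0.057,"rz":0.057,"grip":1},{"dx":0,"dy":0,"dz":0,"rx":0,"ry":0.077,"rz":0.077,"grip":1},{"dx":0,"dy":0,"dz":0,"rx":0,"ry":0.097,"rz":0.097,"grip":1}]'
cat >> h.py <<'E'
ax=lambda x,z:np.c_[x,np.cross(z,x),z]
M0=R.from_euler('xyz',[-3.141,-.782,-1.575]).as_matrix();K0=ax([-.004,-1,0],[0,0,1])
Kin=M0.T@K0                      # key axes in the tool frame
def toolfor(h):                  # key upright, tool heading h
    return ax(np.array([0,0,-1.]),np.array([-np.cos(h),-np.sin(h),0]))@Kin.T
E
python3 -c "
from h import *
Mf=toolfor(-np.pi/2+.072);print(Mf)
go((478.5,-114,180),Mf)
s=ctrl.read_state();C=R.from_euler('xyz',s['tool_rot']).as_matrix();print(s['qpos']);print(C@Kin)
cv2.imwrite('pics/c.png',cv2.resize(get_image('scene')[100:270,200:420,::-1],(660,510)))"
```

```text
clock: 13.48
eef_pos: [478.7, -114.7, 180.5]
tool_rot: [2.36, 0.112, 0.109]
force: [0.5, 1.0, -1.8]
width: 10.0
gripper_force: 58.9
clock: 14.1
eef_pos: [478.8, -114.7, 180.5]
tool_rot: [2.654, 0.648, 0.852]
force: [-0.8, -0.3, -1.6]
width: 10.2
gripper_force: 59.0
[[-0.051  0.997  0.051]
 [ 0.703  0.072 -0.708]
 [-0.71  -0.    -0.705]]
d [-0.001  0.002 -0.001] r [-0.002  0.063  0.073] q [-0.785  0.792  0.721  2.083  0.489  0.636 -1.17 ]
[-0.785  0.792  0.721  2.083  0.489  0.636 -1.17 ]
[[ 0.373 -0.851  0.369]
 [-0.075  0.369  0.927]
 [-0.925 -0.374  0.074]]
```

View pics/c.png

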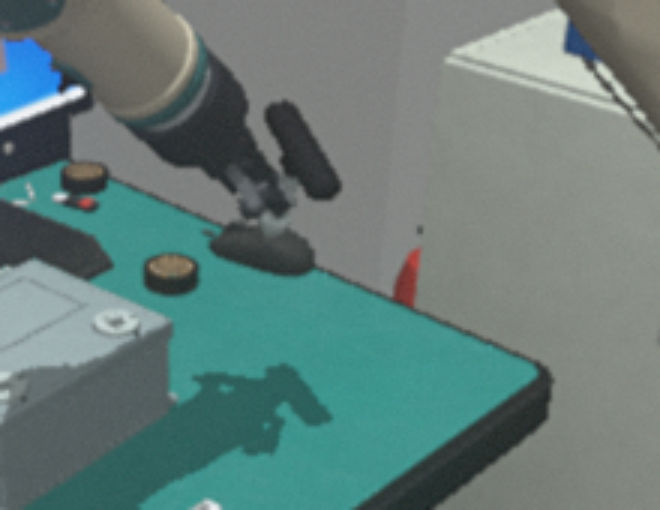

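```bash
python3 -m creep '[{"dx":0,"dy":0,"dz":0,"rx":0,"ry":0.016,"rz":0.018,"grip":1},{"dx":0.03,"dy":0.05,"dz":0,"rx":-0.001,"ry":0.032,"rz":0.037,"grip":1},{"dx":0.08,"dy":0.12,"dz":0,"rx":-0.002,"ry":0.05,"rz":0.056,"grip":1},{"dx":0.14,"dy":0.2,"dz":0,"rx":-0.002,"ry":0.063,"rz":0.073,"grip":1},{"dx":0.18,"dy":0.26,"dz":-0.03,"rx":-0.002,"ry":0.063,"rz":0.073,"grip":1}]'
python3 -c "
from h import *
Mf=toolfor(-np.pi/2+.072)
go((551,-10.2,168),Mf)
im=get_image('top');S=get_image('scene');np.save('top3.npy',im);np.save('scene3.npy',S)
c=np.zeros((600,800,3),np.uint8);c[:450,:400]=cv2.resize(im[140:230,180:260],(400,450));c[:450,400:]=cv2.resize(S[120:255,180:300],(400,450))
cv2.imwrite('pics/d.png',c[...,::-1])"
```

```text
clock: 14.78
eef_pos: [552.2, -9.3, 168.8]
tool_rot: [3.134, 0.786, 1.632]
force: [0.2, -0.8, -1.7]
width: 10.2
gripper_force: 59.0
d [-0.003 -0.002 -0.002] r [-0.     0.001  0.001] q [-0.753  0.814  0.467  1.843  0.54   0.884 -0.729]
```

View pics/d.png

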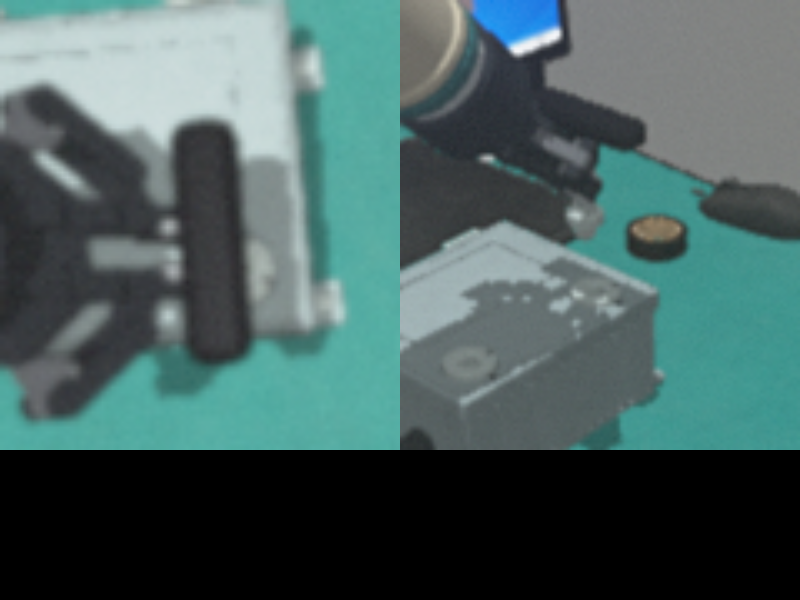

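Run:
```python
from h import *
s=ctrl.read_state();p=s['eef_pos'];C=R.from_euler('xyz',s['tool_rot']).as_matrix();k=(C@Kin)[:,0];print(p,k)
tip=p+37.6*k;print("pred collar scene",proj("scene",tip-17*k),"tip",proj("scene",tip),"bar top",proj("top",tip-89*k),proj("scene",tip-89*k))
im=np.load("top3.npy").astype(int);m=(im[160:216,212:232].max(2)<70).astype(np.uint8);m=cv2.morphologyEx(m,cv2.MORPH_OPEN,np.ones((9,3),np.uint8))
q=np.argwhere(m)[:,::-1]+[212,160];print("bar",q.min(0),q.max(0),q.mean(0))
b=onz("top",*q.mean(0),tip[2]+89+7);print(b-(tip-89*k))
S=np.load("scene3.npy");g=S[174:200,222:250].min(2)
for r in range(26):print(174+r,' '.join(f"{v:3d}" for v in g[r]))
```

```text
[552.885  -6.721 166.504] [ 0.004  0.004 -1.   ]
pred collar scene [236.654 184.576] tip [236.694 191.197] bar top [220.288 187.932] [236.476 155.318]
bar [215 165] [228 212] [221.724 187.774]
[-0.362 -3.306  7.001]
174  63  54  50  41  42  43  43  40  42  41  43  42  39  38  39  46  52  59  69  64  66  65  64  66  64  65  65  61
175  68  67  62  47  46  46  41  41  45  44  43  44  40  44  46  47  41  48  57  60  65  66  68  60  64  66  62  64
176  57  60  63  60  57  51  43  57  56  47  43  45  41  47  48  46  47  41  53  62  63  68  64  64  68  72  70  64
177  52  56  60  63  67  58  54  67  76  69  56  54  41  44  46  49  43  48  57  66  66  66  67  66  64  71  68  66
178  55  54  57  57  59  57  56  59  72  81  85  84  69  49  43  41  47  55  68  74  69  67  68  68  67  72  67  66
179  57  56  56  58  57  56  57  60  57  72  95  98  93  77  60  47  50  61  71  71  69  65  64  67  72  65  66  70
180  55  54  58  61  59  60  58  65  62  75 102  96 100  99  81  69  71  72  65  64  70  69  65  67  71  69  71  68
181  59  55  55  61  61  60  56  59  71  87 110  98  95 101 100  95  98 
[... 1431 characters left out ...]
  38
194 159 153 154 157 156 147 143 121  97  78  68  60  64  63  61  61  65  66  65  63  61  64  66  63  64  62  49  41
195 157 156 155 159 157 157 156 146 138 124 102  84  68  65  61  61  66  67  64  64  68  60  67  63  65  64  55  45
196 158 157 159 156 159 150 151 148 150 154 148 128 103  91  75  65  61  65  65  64  67  67  68  67  68  68  63  51
197 153 157 156 150 145 123 117 123 145 151 152 151 148 145 121  95  83  67  63  62  63  66  67  66  68  70  68  63
198 144 152 148 126 113  99  99 102 114 118 124 146 156 157 153 151 127  96  79  70  66  65  65  64  65  66  67  64
199 132 119 111  97  98  96  95  98  97  98 101 115 124 145 155 158 153 144 127 106  90  76  64  60  67  67  69  64
```

```bash
cat > chk.py <<'E'
from h import *
s=ctrl.read_state();p=s['eef_pos'];C=R.from_euler('xyz',s['tool_rot']).as_matrix();k=(C@Kin)[:,0];tip=p+37.6*k
im=get_image("top").astype(int);S=get_image("scene").astype(int);p2=ctrl.read_state()['eef_pos'];print(p,p2,k)
u=proj("top",tip-89*k).astype(int)
y0,x0=u[1]-30,u[0]-8
m=(im[y0:y0+60,x0:x0+20].max(2)<70).astype(np.uint8);m=cv2.morphologyEx(m,cv2.MORPH_OPEN,np.ones((9,3),np.uint8))
q=np.argwhere(m)[:,::-1]+[x0,y0];print("bar",q.min(0),q.max(0),q.mean(0),"minus pred",(onz("top",*q.mean(0),tip[2]+96)-(tip-89*k))[:2])
w=proj("scene",tip-17*k);print("collar pred",w)
for r in range(int(w[1])-1,int(w[1])+7):
    row=S[r,int(w[0])-12:int(w[0])+12].min(1);print(r,row)
print(int(w[0])-12)
E
python3 chk.py
```

```text
[552.885  -6.721 166.504] [550.421 -11.028 168.291] [ 0.004  0.004 -1.   ]
bar [214 165] [227 211] [220.539 187.592] minus pred [ 0.023 -1.047]
collar pred [236.654 184.576]
183 [ 57  58  57  60  62  58  62  65 106 165 184 186 173 131 114 116 120 123
 118  90  65  65  64  64]
184 [ 55  60  60  60  62  58  58  58  91 132 158 176 152 126 119 122 123 119
 107  84  68  64  63  58]
185 [ 56  62  56  58  59  58  55  60  78 106 123 128 118 111 115 115 115 108
 101  80  66  62  62  63]
186 [ 59  62  59  61  57  55  57  55  70  94 104 106 111 111 111 110 108 101
  88  71  61  60  65  65]
187 [ 62  63  65  56  59  59  56  61  65  72  83 106 107 112 112 107 104  92
  71  60  59  63  63  60]
188 [ 61  57  58  57  57  63  64  64  66  61  72  99 108 103 104 107 103  84
  67  60  65  61  62  58]
189 [ 58  58  57  58  64  66  69  68  61  59  66  96 103 106 105 105  97  74
  63  61  67  62  64  61]
190 [ 51  52  63  59  65  67  65  55  54  53  60  81  90  98 100  90  79  69
  63  62  66  60  64  54]
224
```

```bash
python3 -m creep '[{"dx":0,"dy":0,"dz":0,"rx":0,"ry":0,"rz":0,"grip":1},{"dx":0,"dy":0,"dz":0,"rx":0,"ry":0,"rz":0,"grip":1},{"dx":0,"dy":0,"dz":0,"rx":0,"ry":0,"rz":0,"grip":1},{"dx":0,"dy":0,"dz":0,"rx":0,"ry":0,"rz":0,"grip":1},{"dx":0,"dy":0,"dz":0,"rx":0,"ry":0,"rz":0,"grip":1}]'; python3 -c "
from h import *
for i in range(4):
    print(ctrl.read_state()['eef_pos']);get_image('top')
"; python3 chk.py
```

```text
clock: 15.6
eef_pos: [550.8, -11.0, 168.6]
tool_rot: [3.14, 0.789, 1.636]
force: [0.3, 0.2, -1.0]
width: 10.2
gripper_force: 59.0
[550.783 -10.964 168.627]
[550.798 -10.948 168.615]
[550.778 -10.934 168.583]
[550.816 -10.941 168.585]
[550.805 -10.919 168.583] [550.818 -10.914 168.6  ] [ 0.002  0.    -1.   ]
bar [216 166] [229 212] [222.473 188.307] minus pred [ 0.347 -0.903]
collar pred [238.678 183.459]
182 [ 58  57  58  60  61  63  76 107 144 178 160 124 111 107 107 117 123 117
  88  68  66  66  60  60]
183 [ 60  60  56  64  58  58  74 106 150 182 175 133 120 118 119 119 118 108
  86  67  65  62  65  60]
184 [ 58  60  56  61  59  57  68  95 124 140 139 124 117 120 120 117 110 100
  77  63  60  63  60  60]
185 [ 58  58  60  57  59  62  72  87 104 111 110 114 114 115 114 106 104  91
  72  62  60  65  61  63]
186 [ 60  57  58  59  57  60  61  64  81 104 109 110 109 109 108 105  88  73
  67  64  62  64  59  58]
187 [ 60  59  55  53  57  62  60  62  68  92 105 106 109 107 104 101  81  66
  63  61  65  62  53  66]
188 [ 59  53  57  56  61  60  62  58  66  83 100 103 106 105 108  97  79  61
  59  62  63  63  54  72]
189 [ 56  57  65  65  68  64  61  57  54  70  87 101 103 101  93  79  70  62
  66  60  65  53  53  66]
226
```

Settled at (550.8,−10.9,168.6), and the key's bar and collar appear where predicted to within 1 mm. Descend to tip about 4 mm in and check the force.

```bash
python3 -m creep '[{"dx":0,"dy":0.003,"dz":-0.04,"rx":0,"ry":0,"rz":0,"grip":1},{"dx":0,"dy":0.003,"dz":-0.07,"rx":0,"ry":0,"rz":0,"grip":1},{"dx":0,"dy":0.003,"dz":-0.095,"rx":0,"ry":0,"rz":0,"grip":1},{"dx":0,"dy":0.003,"dz":-0.107,"rx":0,"ry":0,"rz":0,"grip":1},{"dx":0,"dy":0.003,"dz":-0.107,"rx":0,"ry":0,"rz":0,"grip":1}]'
python3 -m creep '[{"dx":0,"dy":0,"dz":-0.003,"rx":0,"ry":0,"rz":0,"grip":1},{"dx":0,"dy":0,"dz":-0.006,"rx":0,"ry":0,"rz":0,"grip":1},{"dx":0,"dy":0,"dz":-0.009,"rx":0,"ry":0,"rz":0,"grip":1},{"dx":0,"dy":0,"dz":-0.012,"rx":0,"ry":0,"rz":0,"grip":1},{"dx":0,"dy":0,"dz":-0.012,"rx":0,"ry":0,"rz":0,"grip":1}]'
```

```text
clock: 16.52
eef_pos: [550.6, -9.9, 125.5]
tool_rot: [3.141, 0.789, 1.637]
force: [0.8, -0.4, -2.3]
width: 10.2
gripper_force: 59.0
clock: 17.15
eef_pos: [550.7, -9.8, 121.0]
tool_rot: [3.14, 0.789, 1.636]
force: [-0.6, -0.0, -0.4]
width: 10.2
gripper_force: 59.0
```

```bash
python3 -m creep '[{"dx":0,"dy":0,"dz":-0.002,"rx":0,"ry":0,"rz":0,"grip":1},{"dx":0,"dy":0,"dz":-0.004,"rx":0,"ry":0,"rz":0,"grip":1},{"dx":0,"dy":0,"dz":-0.006,"rx":0,"ry":0,"rz":0,"grip":1},{"dx":0,"dy":0,"dz":-0.008,"rx":0,"ry":0,"rz":0,"grip":1},{"dx":0,"dy":0,"dz":-0.009,"rx":0,"ry":0,"rz":0,"grip":1}]'
python3 -m creep '[{"dx":0,"dy":0,"dz":-0.002,"rx":0,"ry":0,"rz":0,"grip":1},{"dx":0,"dy":0,"dz":-0.004,"rx":0,"ry":0,"rz":0,"grip":1},{"dx":0,"dy":0,"dz":-0.006,"rx":0,"ry":0,"rz":0,"grip":1},{"dx":0,"dy":0,"dz":-0.008,"rx":0,"ry":0,"rz":0,"grip":1},{"dx":0,"dy":0,"dz":-0.009,"rx":0,"ry":0,"rz":0,"grip":1}]'
```

```text
clock: 17.77
eef_pos: [550.6, -10.1, 118.0]
tool_rot: [3.14, 0.79, 1.636]
force: [-1.8, 2.4, 7.3]
width: 10.5
gripper_force: 59.8
clock: 18.4
eef_pos: [550.8, -10.6, 116.5]
tool_rot: [3.139, 0.793, 1.634]
force: [-4.9, 5.8, 17.5]
width: 10.0
gripper_force: 60.8
```

```bash
python3 -m creep '[{"dx":-0.001,"dy":0.001,"dz":0,"rx":0,"ry":0,"rz":0,"grip":1},{"dx":-0.002,"dy":0.002,"dz":0,"rx":0,"ry":0,"rz":0,"grip":1},{"dx":-0.002,"dy":0.003,"dz":0,"rx":0,"ry":0,"rz":0,"grip":1},{"dx":-0.002,"dy":0.003,"dz":-0.002,"rx":0,"ry":0,"rz":0,"grip":1},{"dx":-0.002,"dy":0.003,"dz":-0.002,"rx":0,"ry":0,"rz":0,"grip":1}]'
python3 -c "
from h import *
s=ctrl.read_state();print(s['force'],s['torque'],s['eef_pos'])
S=get_image('scene');cv2.imwrite('pics/e.png',cv2.resize(S[160:230,200:280,::-1],(800,600)[:2]))"
```

```text
clock: 19.02
eef_pos: [550.6, -10.2, 116.2]
tool_rot: [3.138, 0.794, 1.633]
force: [-3.3, 3.2, 18.0]
width: 10.0
gripper_force: 60.9
[-3.3    3.169 18.036] [-1.383  0.369 -0.471] [550.576 -10.156 116.178]
```

View pics/e.png

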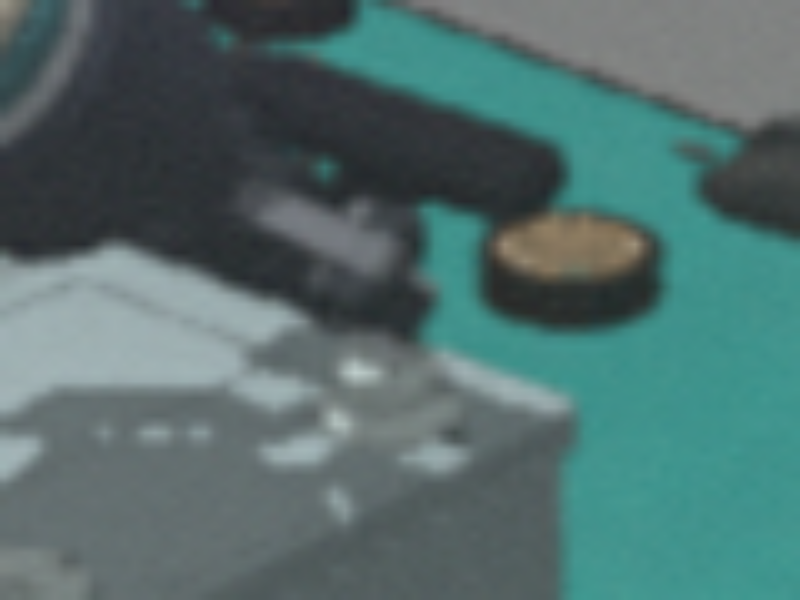

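Run:
```python
from h import *
for z in(92,94,96,98):print(z,proj("scene",(550.6,-10.2,z)))
S=get_image("scene").astype(int);print(ctrl.read_state()['eef_pos'])
for r in range(193,208):print(r,S[r,226:252].min(1))
```

```text
92 [238.752 205.039]
94 [238.743 204.292]
96 [238.735 203.544]
98 [238.727 202.794]
[550.576 -10.17  116.183]
193 [40 42 40 46 52 71 61 58 62 59 60 55 48 45 47 64 81 88 71 66 64 57 42 36
 46 40]
194 [73 69 55 44 43 47 48 53 58 57 53 44 39 43 43 45 60 75 66 61 65 59 52 42
 42 43]
195 [128 125 100  65  47  48  38  44  50  47  48  42  42  41  45  42  45  55
  66  65  62  62  52  43  41  44]
196 [154 153 141 116  83  49  39  47  43  46  38  37  43  45  46  44  48  58
  61  67  69  66  63  53  42  46]
197 [158 156 150 141 119  78  56  57  48  47  45  39  44  42  42  45  53  62
  70  67  63  64  68  61  61  46]
198 [160 148 124 117 107  94  79  61  68  71  66  64  64  46  40  47  56  67
  64  69  68  67  66  67  66  61]
199 [144 122 101  97  99  95  92  91  88  97  98  95  93  71  58  57  64  66
  63  64  61  64  65  68  65  63]
200 [110  98  96  95  96  98  97  99 105 108 100 103 106  98  85  80  83  92
  89  80  62  59  61  61  64  64]
201 [ 95  93  93  95  98  97  98 102 120 126 108 106 108 103 101  99 106 123
 138 122  97  79  60  61  59  63]
202 [ 98  94  91  94  95  93  97 110 146 171 145 134 113 103 106 110 117 123
 140 147 149 125  99  77  66  60]
203 [137 119 107 107  99  96  93 111 166 188 181 168 127 103 116 116 118 115
 124 147 158 152 143 126 105  89]
204 [155 153 148 145 120 105  99  99 132 151 145 141 125 114 117 120 108  99
  98 121 145 150 151 153 151 141]
205 [162 159 157 156 143 135 117 104 109 117 116 114 114 112 112 112 103  93
  87  98 111 126 139 149 159 157]
206 [155 157 151 144 123 120 121 115 108 108 103 106 111 110 103 106 103 102
 111 108  99 100 113 126 147 150]
207 [123 140 124 113  97 104 118 130 122 111 105 105 107 109 102 102 113 115
 123 117  99  95  97  99 113 117]
```

```bash
python3 -m creep '[{"dx":-0.002,"dy":0.002,"dz":-0.004,"rx":0,"ry":0,"rz":0.004,"grip":1},{"dx":-0.003,"dy":0.003,"dz":-0.008,"rx":0,"ry":0,"rz":-0.004,"grip":1},{"dx":-0.002,"dy":0.002,"dz":-0.01,"rx":0,"ry":0,"rz":0.004,"grip":1},{"dx":-0.002,"dy":0.002,"dz":-0.012,"rx":0,"ry":0,"rz":-0.004,"grip":1},{"dx":-0.002,"dy":0.002,"dz":-0.012,"rx":0,"ry":0,"rz":0,"grip":1}]'
python3 -c "
from h import *
S=get_image('scene').astype(int);s=ctrl.read_state();print(s['eef_pos'],s['force'],s['tool_rot'])
for r in range(200,208):print(r,S[r,230:244].min(1))
"
```

```text
clock: 19.75
eef_pos: [550.4, -10.0, 111.7]
tool_rot: [3.136, 0.794, 1.632]
force: [-0.9, 2.8, 18.5]
width: 10.3
gripper_force: 60.7
[550.281  -9.805 111.668] [ 0.566  1.972 17.762] [3.137 0.794 1.634]
200 [ 95  90  78  66  65  69  69  70  67  53  40  54  95 104]
201 [102  96  91  91  92  96  89  94  92  76  59  73 114 143]
202 [ 99  98  98 102 108 110 103  94 102 100  95  93 108 144]
203 [ 98  97  98 110 118 130 124 107 103 106 106 107 106 128]
204 [ 96  98 102 111 144 176 162 121 106 113 113 117 116 111]
205 [115 103 108 114 156 187 176 132 112 119 121 121 116 104]
206 [137 116 110 104 122 137 141 123 116 123 117 114 106 101]
207 [112 106 116 121 107 102 115 110 111 113 111 107 102 103]
```

Seated: TCP 111.7, as expected for full depth, and the collar spot dropped 4.8 mm with it. Relieve, release and back out along the tool axis.

```bash
python3 -m creep '[{"dx":0,"dy":0,"dz":0.008,"rx":0,"ry":0,"rz":0,"grip":1},{"dx":0,"dy":0,"dz":0.008,"rx":0,"ry":0,"rz":0,"grip":0.4},{"dx":0,"dy":0,"dz":0.008,"rx":0,"ry":0,"rz":0,"grip":0},{"dx":0,"dy":0,"dz":0.008,"rx":0,"ry":0,"rz":0,"grip":0},{"dx":0,"dy":0.03,"dz":0.038,"rx":0,"ry":0,"rz":0,"grip":0}]'
python3 -m creep '[{"dx":0,"dy":0.07,"dz":0.07,"rx":0,"ry":0,"rz":0,"grip":0},{"dx":0,"dy":0.14,"dz":0.14,"rx":0,"ry":0,"rz":0,"grip":0},{"dx":0,"dy":0.22,"dz":0.22,"rx":0,"ry":0,"rz":0,"grip":0},{"dx":0,"dy":0.27,"dz":0.32,"rx":0,"ry":0,"rz":0,"grip":-0.2},{"dx":0,"dy":0.27,"dz":0.4,"rx":0,"ry":0,"rz":0,"grip":-0.2}]'
python3 -c "
from h import *
im=get_image('top');S=get_image('scene')
c=np.zeros((600,800,3),np.uint8);c[:450,:400]=cv2.resize(im[140:230,180:260],(400,450));c[:450,400:]=cv2.resize(S[120:255,180:300],(400,450))
cv2.imwrite('pics/f.png',c[...,::-1])
for y in(.072+np.pi/2,.072-np.pi/2):go((550.6,-10,270),down(y))"
```

```text
clock: 20.42
eef_pos: [548.4, 3.4, 123.0]
tool_rot: [-3.141, 0.79, 1.637]
force: [0.6, 0.2, 0.4]
width: 42.8
gripper_force: 0.0
clock: 21.05
eef_pos: [549.4, 115.0, 284.2]
tool_rot: [3.139, 0.787, 1.639]
force: [0.0, -0.8, -0.6]
width: 51.4
gripper_force: 0.0
d [-0.    -0.307 -0.041] r [0.125 0.01  0.001] q [-0.888  0.706  0.431  1.597  0.447  1.281 -0.653]
d [-0.    -0.307 -0.041] r [ 0.015 -0.191 -0.461] q [-0.888  0.706  0.431  1.597  0.447  1.281 -0.653]
```

View pics/f.png

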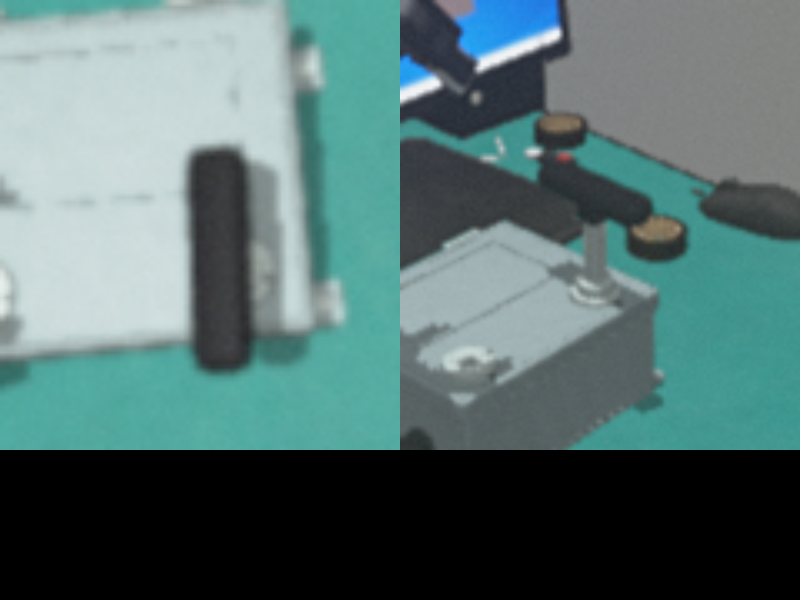

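The key stands upright in the right lock with its bar along x. Go tool-down above it with yaw π+0.07, which leaves j7 room for the clockwise turns.

```bash
python3 -m creep '[{"dx":0,"dy":-0.05,"dz":0,"rx":0.025,"ry":0.002,"rz":0,"grip":-0.2},{"dx":0,"dy":-0.1,"dz":0,"rx":0.05,"ry":0.004,"rz":0,"grip":-0.2},{"dx":0,"dy":-0.18,"dz":0,"rx":0.075,"ry":0.006,"rz":0,"grip":-0.2},{"dx":0,"dy":-0.25,"dz":0,"rx":0.1,"ry":0.008,"rz":0,"grip":-0.2},{"dx":0.002,"dy":-0.307,"dz":-0.04,"rx":0.125,"ry":0.01,"rz":0.001,"grip":-0.2}]'
python3 -m creep '[{"dx":0,"dy":0,"dz":0,"rx":0,"ry":0,"rz":0.028,"grip":-0.2},{"dx":0,"dy":0,"dz":0,"rx":0,"ry":0,"rz":0.056,"grip":-0.2},{"dx":0,"dy":0,"dz":0,"rx":0,"ry":0,"rz":0.084,"grip":-0.2},{"dx":0,"dy":0,"dz":0,"rx":0,"ry":0,"rz":0.112,"grip":-0.2},{"dx":0,"dy":0,"dz":0,"rx":0,"ry":0,"rz":0.14,"grip":-0.2}]'
python3 -m creep '[{"dx":0,"dy":0,"dz":0,"rx":0,"ry":0,"rz":0.028,"grip":-0.2},{"dx":0,"dy":0,"dz":0,"rx":0,"ry":0,"rz":0.056,"grip":-0.2},{"dx":0,"dy":0,"dz":0,"rx":0,"ry":0,"rz":0.084,"grip":-0.2},{"dx":0,"dy":0,"dz":0,"rx":0,"ry":0,"rz":0.11,"grip":-0.2},{"dx":0,"dy":0,"dz":0,"rx":0,"ry":0,"rz":0.11,"grip":-0.2}]'
python3 -c "
from h import *
get_image('top');get_image('top')
go((550.4,-10,145),down(.072+np.pi))"
```

```text
clock: 21.78
eef_pos: [550.6, -11.6, 268.2]
tool_rot: [-3.14, -0.004, 1.645]
force: [0.6, -0.4, -1.4]
width: 51.0
gripper_force: 0.0
clock: 22.4
eef_pos: [549.3, -10.7, 266.3]
tool_rot: [-3.134, -0.001, 2.531]
force: [-0.1, -0.1, -0.0]
width: 50.9
gripper_force: 0.0
clock: 23.02
eef_pos: [549.3, -10.7, 266.5]
tool_rot: [-3.136, -0.001, -3.069]
force: [0.0, 0.4, 0.7]
width: 51.3
gripper_force: 0.0
d [ 0.002  0.002 -0.305] r [0.001 0.    0.   ] q [ 0.129  0.451 -0.24   1.751  0.135  0.955  1.476]
```

```bash
python3 -m creep '[{"dx":0.002,"dy":0.002,"dz":-0.1,"rx":0.001,"ry":0,"rz":0,"grip":-0.2},{"dx":0.002,"dy":0.002,"dz":-0.2,"rx":0.001,"ry":0,"rz":0,"grip":-0.2},{"dx":0.002,"dy":0.002,"dz":-0.27,"rx":0.001,"ry":0,"rz":0,"grip":-0.2},{"dx":0.002,"dy":0.002,"dz":-0.302,"rx":0.001,"ry":0,"rz":0,"grip":-0.2},{"dx":0.002,"dy":0.002,"dz":-0.302,"rx":0.001,"ry":0,"rz":0,"grip":-0.2}]'
python3 -m creep '[{"dx":0,"dy":0,"dz":0,"rx":0,"ry":0,"rz":0,"grip":0.2},{"dx":0,"dy":0,"dz":0,"rx":0,"ry":0,"rz":0,"grip":0.5},{"dx":0,"dy":0,"dz":0,"rx":0,"ry":0,"rz":0,"grip":1},{"dx":0,"dy":0,"dz":0,"rx":0,"ry":0,"rz":0,"grip":1},{"dx":0,"dy":0,"dz":0,"rx":0,"ry":0,"rz":0,"grip":1}]'
python3 -m creep '[{"dx":0,"dy":0,"dz":-0.005,"rx":0,"ry":0,"rz":0,"grip":1},{"dx":0,"dy":0,"dz":-0.01,"rx":0,"ry":0,"rz":0,"grip":1},{"dx":0,"dy":0,"dz":-0.01,"rx":0,"ry":0,"rz":0,"grip":1},{"dx":0,"dy":0,"dz":-0.01,"rx":0,"ry":0,"rz":0,"grip":1},{"dx":0,"dy":0,"dz":-0.01,"rx":0,"ry":0,"rz":0,"grip":1}]'
```

```text
clock: 23.75
eef_pos: [550.5, -9.7, 146.2]
tool_rot: [3.141, 0.0, -3.067]
force: [0.5, 0.8, -0.2]
width: 51.2
gripper_force: 0.0
clock: 24.38
eef_pos: [551.8, -9.6, 147.9]
tool_rot: [3.141, 0.004, -3.067]
force: [-0.7, -0.0, 6.7]
width: 25.2
gripper_force: 58.0
clock: 25.0
eef_pos: [552.8, -9.3, 146.5]
tool_rot: [-3.141, 0.007, -3.067]
force: [-5.0, -0.1, 25.5]
width: 25.5
gripper_force: 60.4
```

```bash
python3 -m creep '[{"dx":0,"dy":0,"dz":0.004,"rx":0,"ry":0,"rz":-0.028,"grip":1},{"dx":0,"dy":0,"dz":0.004,"rx":0,"ry":0,"rz":-0.056,"grip":1},{"dx":0,"dy":0,"dz":0.004,"rx":0,"ry":0,"rz":-0.084,"grip":1},{"dx":0,"dy":0,"dz":0.004,"rx":0,"ry":0,"rz":-0.112,"grip":1},{"dx":0,"dy":0,"dz":0.004,"rx":0,"ry":0,"rz":-0.14,"grip":1}]'
python3 -c "
from h import *
s=ctrl.read_state();print(s['torque'],s['force'],s['qpos'])"
python3 -m creep '[{"dx":0,"dy":0,"dz":0,"rx":0,"ry":0,"rz":-0.028,"grip":1},{"dx":0,"dy":0,"dz":0,"rx":0,"ry":0,"rz":-0.056,"grip":1},{"dx":0,"dy":0,"dz":0,"rx":0,"ry":0,"rz":-0.084,"grip":1},{"dx":0,"dy":0,"dz":0,"rx":0,"ry":0,"rz":-0.112,"grip":1},{"dx":0,"dy":0,"dz":0,"rx":0,"ry":0,"rz":-0.124,"grip":1}]'
python3 -c "
from h import *
get_image('top');get_image('top')
s=ctrl.read_state();print(s['torque'],s['force'],s['qpos'],s['tool_rot'])"
```

```text
clock: 25.62
eef_pos: [552.1, -10.9, 146.7]
tool_rot: [3.14, 0.005, 2.331]
force: [-2.3, -2.6, 15.5]
width: 25.0
gripper_force: 57.4
[-0.58   0.775  0.147] [-2.283 -2.584 15.455] [-0.066  0.599  0.05   1.882 -0.043  0.656  0.77 ]
clock: 26.25
eef_pos: [551.0, -11.4, 146.7]
tool_rot: [3.14, 0.003, 1.554]
force: [-5.2, -3.1, 18.8]
width: 25.3
gripper_force: 58.0
[-0.686  1.232 -0.016] [-4.859 -3.125 18.768] [-0.213  0.615  0.277  1.887 -0.252  0.671  0.198] [3.14  0.003 1.556]
```

```bash
python3 -m creep '[{"dx":0,"dy":0,"dz":0,"rx":0,"ry":0,"rz":-0.008,"grip":1},{"dx":0,"dy":0,"dz":0,"rx":0,"ry":0,"rz":-0.016,"grip":1},{"dx":0,"dy":0,"dz":0,"rx":0,"ry":0,"rz":-0.02,"grip":1},{"dx":0,"dy":0,"dz":0,"rx":0,"ry":0,"rz":-0.02,"grip":1},{"dx":0,"dy":0,"dz":0,"rx":0,"ry":0,"rz":-0.02,"grip":1}]'
python3 -c "
from h import *
s=ctrl.read_state();print(s['torque'],s['force'],s['qpos'],s['tool_rot'])"
```

```text
clock: 26.98
eef_pos: [550.8, -11.3, 146.7]
tool_rot: [3.14, 0.002, 1.433]
force: [-4.9, -3.3, 19.0]
width: 25.4
gripper_force: 57.1
[-0.641  1.354  0.247] [-4.948 -3.32  18.952] [-0.236  0.62   0.312  1.887 -0.285  0.676  0.107] [3.14  0.002 1.433]
```

```bash
python3 -m creep '[{"dx":0,"dy":0,"dz":0,"rx":0,"ry":0,"rz":-0.006,"grip":1},{"dx":0,"dy":0,"dz":0,"rx":0,"ry":0,"rz":-0.012,"grip":1},{"dx":0,"dy":0,"dz":0,"rx":0,"ry":0,"rz":-0.012,"grip":1},{"dx":0,"dy":0,"dz":0,"rx":0,"ry":0,"rz":-0.012,"grip":1},{"dx":0,"dy":0,"dz":0,"rx":0,"ry":0,"rz":-0.012,"grip":1}]'
python3 -c "
from h import *
s=ctrl.read_state();print(s['torque'],s['force'],s['tool_rot'])"
```

```text
clock: 27.6
eef_pos: [550.7, -11.2, 146.7]
tool_rot: [3.14, 0.002, 1.357]
force: [-5.5, -3.4, 19.4]
width: 25.0
gripper_force: 57.1
[-0.6    1.447  0.341] [-5.548 -3.418 19.351] [3.14  0.002 1.357]
```

The torque climbs to 0.34 N m, so the right lock is at its stop. Unwind the slack, release, align the tool to the lock axes and regrip.

```bash
python3 -m creep '[{"dx":0,"dy":0,"dz":0.005,"rx":0,"ry":0,"rz":0.01,"grip":1},{"dx":0,"dy":0,"dz":0.009,"rx":0,"ry":0,"rz":0.02,"grip":1},{"dx":0,"dy":0,"dz":0.009,"rx":0,"ry":0,"rz":0.02,"grip":0.4},{"dx":0,"dy":0,"dz":0.009,"rx":0,"ry":0,"rz":0.02,"grip":0},{"dx":0,"dy":0,"dz":0.009,"rx":0,"ry":0,"rz":0.02,"grip":0}]'
python3 -c "
from h import *
get_image('top')
go((550.4,-10,147),down(.072+np.pi/2))"
```

```text
clock: 28.22
eef_pos: [551.1, -9.3, 148.1]
tool_rot: [3.141, 0.001, 1.482]
force: [-0.5, -0.4, 1.1]
width: 42.6
gripper_force: 0.0
d [-0.002 -0.002 -0.003] r [0.    0.    0.026] q [-0.229  0.616  0.298  1.885 -0.272  0.679  0.141]
```

```bash
python3 -m creep '[{"dx":-0.002,"dy":-0.001,"dz":-0.003,"rx":0,"ry":0,"rz":0.026,"grip":0},{"dx":-0.002,"dy":-0.001,"dz":-0.003,"rx":0,"ry":0,"rz":0.026,"grip":0},{"dx":-0.002,"dy":-0.001,"dz":-0.003,"rx":0,"ry":0,"rz":0.026,"grip":0.6},{"dx":-0.002,"dy":-0.001,"dz":-0.003,"rx":0,"ry":0,"rz":0.026,"grip":1},{"dx":-0.002,"dy":-0.001,"dz":-0.003,"rx":0,"ry":0,"rz":0.026,"grip":1}]'
python3 -m creep '[{"dx":0,"dy":0,"dz":0.01,"rx":0,"ry":0,"rz":0,"grip":1},{"dx":0,"dy":0,"dz":0.03,"rx":0,"ry":0,"rz":0,"grip":1},{"dx":0,"dy":0,"dz":0.06,"rx":0,"ry":0,"rz":0,"grip":1},{"dx":0,"dy":0,"dz":0.1,"rx":0,"ry":0,"rz":0,"grip":1},{"dx":0,"dy":0,"dz":0.1,"rx":0,"ry":0,"rz":0,"grip":1}]'
```

```text
clock: 28.9
eef_pos: [550.3, -10.1, 147.0]
tool_rot: [3.141, 0.002, 1.645]
force: [-0.5, 1.0, 5.0]
width: 26.3
gripper_force: 55.7
clock: 29.52
eef_pos: [551.1, -10.3, 188.4]
tool_rot: [3.138, 0.002, 1.646]
force: [-0.2, 0.6, -2.2]
width: 26.0
gripper_force: 55.5
```

```bash
python3 -m creep '[{"dx":-0.007,"dy":0.1,"dz":0,"rx":0,"ry":0,"rz":0,"grip":1},{"dx":-0.014,"dy":0.2,"dz":0,"rx":0,"ry":0,"rz":0,"grip":1},{"dx":-0.0215,"dy":0.28,"dz":0,"rx":0,"ry":0,"rz":0,"grip":1},{"dx":-0.0215,"dy":0.299,"dz":0,"rx":0,"ry":0,"rz":0,"grip":1},{"dx":-0.0215,"dy":0.299,"dz":0,"rx":0,"ry":0,"rz":0,"grip":1}]'
python3 - <<'E'
from h import *
get_image("top");im=get_image("top").astype(int);S=get_image("scene").astype(int);s=ctrl.read_state();p=s['eef_pos'];print(p,s['tool_rot'])
u=proj("top",(550.6,-10,88));print("R lock px",u)
a,b=int(u[0])-10,int(u[1])-9
for r in range(b,b+20):print(r,im[r,a:a+22].min(1))
print(a)
bar=p[2]+19-2; tip=np.array([p[0],p[1],bar-89]);w=proj("scene",tip+[0,0,17]);print("collar pred",w,"tip",proj("scene",tip),"lock",proj("scene",(541.7,109.6,88)))
x0=int(w[0])-12
for r in range(int(w[1])-6,int(w[1])+11):print(r,S[r,x0:x0+24].min(1))
print(x0)
E
```

```text
clock: 30.15
eef_pos: [541.3, 109.1, 186.5]
tool_rot: [-3.142, 0.002, 1.646]
force: [0.1, -0.6, -1.6]
width: 25.9
gripper_force: 55.4
[541.565 107.513 186.631] [3.141 0.002 1.643]
R lock px [226.229 193.766]
184 [133 155 190 199 202 201 200 200 201 200 197 198 199 200 202 199 201 197
 199 200 200 198]
185 [133 145 173 198 202 198 200 196 196 197 194 193 195 196 196 201 200 200
 201 201 203 200]
186 [130 138 164 198 205 199 196 196 200 203 206 200 195 190 184 191 197 200
 200 202 203 199]
187 [126 134 161 197 201 197 201 217 227 228 229 228 226 218 203 192 192 197
 198 203 203 200]
188 [130 138 162 191 201 204 218 233 238 237 238 238 236 234 228 217 198 189
 196 203 200 202]
189 [128 138 163 192 204 223 234 239 240 238 236 237 236 236 236 233 222 202
 192 200 203 202]
190 [129 133 158 185 211 233 238 238 237 233 233 230 228 231 236 238 235 221
 196 197 204 200]
191 [131 134 153 188 220 236 238 232 218 213 217 219 217 224 234 240 239 227
 196 192 195 200]
192 [132 134 155 199 231 238 239 226 192 201 226 232 230 231 235 239 240 231
 209 193 198 203]
193 [132 133 148 200 232 240 238 226 
[... 2141 characters left out ...]
  98 101 103 101 102 107 107 104 106 104  97  91  94
  96  98  98  99  99  97]
215 [ 97 100 100 102 103  99 100  97  98  92  88  88  89  87  85  81  88  95
  99  99  99  98  98 102]
216 [101 100 100  98 101 101  98 101  99  91  80  79  75  77  78  83  91 101
 100  99 101  98  98 102]
217 [100  98  97  96 100 102 101 102  97  94  85  82  80  78  84  93  96  99
 101 102 100 101  97  98]
218 [ 94  98  98  99  99  98 101  96  96  96 100  93  85  91  95  98  98 102
 100 101 102  98 100  96]
219 [106  98  98 101  99 100  98  98  96  97  98  99  97  98 100  98 100  98
  98  96 101  96  97  98]
220 [142 111 100  97  96  94  95  97 100  98 102 101 101 100  99 100  98 101
 100 100 101  99  96  98]
188
```

The right lock's pointer (column 227, rows 199–201) runs straight into the front mark at column 227, so it is locked. Now descend onto the left lock.

```bash
python3 -m creep '[{"dx":0,"dy":0,"dz":-0.02,"rx":0,"ry":0,"rz":0,"grip":1},{"dx":0,"dy":0,"dz":-0.04,"rx":0,"ry":0,"rz":0,"grip":1},{"dx":0,"dy":0,"dz":-0.06,"rx":0,"ry":0,"rz":0,"grip":1},{"dx":0,"dy":0,"dz":-0.07,"rx":0,"ry":0,"rz":0,"grip":1},{"dx":0,"dy":0,"dz":-0.078,"rx":0,"ry":0,"rz":0,"grip":1}]'
python3 -m creep '[{"dx":0,"dy":0,"dz":-0.006,"rx":0,"ry":0,"rz":0,"grip":1},{"dx":0,"dy":0,"dz":-0.012,"rx":0,"ry":0,"rz":0,"grip":1},{"dx":0,"dy":0,"dz":-0.016,"rx":0,"ry":0,"rz":0,"grip":1},{"dx":0,"dy":0,"dz":-0.02,"rx":0,"ry":0,"rz":0,"grip":1},{"dx":0,"dy":0,"dz":-0.02,"rx":0,"ry":0,"rz":0,"grip":1}]'
```

```text
clock: 30.92
eef_pos: [541.4, 109.4, 155.0]
tool_rot: [-3.142, 0.002, 1.646]
force: [0.1, 0.4, -2.0]
width: 25.6
gripper_force: 55.4
clock: 31.55
eef_pos: [541.4, 109.5, 147.4]
tool_rot: [3.141, 0.001, 1.646]
force: [0.3, 0.2, -1.4]
width: 26.2
gripper_force: 55.4
```

Free entry to 147.4. Press lightly onto the seat, then turn clockwise.

```bash
python3 -m creep '[{"dx":0,"dy":0,"dz":-0.004,"rx":0,"ry":0,"rz":0,"grip":1},{"dx":0,"dy":0,"dz":-0.008,"rx":0,"ry":0,"rz":0,"grip":1},{"dx":0,"dy":0,"dz":-0.008,"rx":0,"ry":0,"rz":0,"grip":1},{"dx":0,"dy":0,"dz":-0.008,"rx":0,"ry":0,"rz":0,"grip":1},{"dx":0,"dy":0,"dz":-0.008,"rx":0,"ry":0,"rz":0,"grip":1}]'
python3 -m creep '[{"dx":0,"dy":0,"dz":0,"rx":0,"ry":0,"rz":-0.028,"grip":1},{"dx":0,"dy":0,"dz":0,"rx":0,"ry":0,"rz":-0.056,"grip":1},{"dx":0,"dy":0,"dz":0,"rx":0,"ry":0,"rz":-0.084,"grip":1},{"dx":0,"dy":0,"dz":0,"rx":0,"ry":0,"rz":-0.112,"grip":1},{"dx":0,"dy":0,"dz":0,"rx":0,"ry":0,"rz":-0.14,"grip":1}]'
python3 -c "
from h import *
s=ctrl.read_state();print(s['torque'],s['qpos'])"
```

```text
clock: 32.17
eef_pos: [542.0, 109.3, 146.7]
tool_rot: [3.139, 0.001, 1.646]
force: [-4.3, -0.6, 17.8]
width: 26.0
gripper_force: 57.1
clock: 32.8
eef_pos: [542.7, 109.5, 146.8]
tool_rot: [3.14, -0.002, 0.761]
force: [-0.2, 0.6, 11.8]
width: 25.4
gripper_force: 55.6
[0.106 0.144 0.098] [-0.578  0.658  0.514  1.885 -0.474  0.719 -0.6  ]
```

```bash
python3 -m creep '[{"dx":0,"dy":0,"dz":0,"rx":0,"ry":0,"rz":-0.028,"grip":1},{"dx":0,"dy":0,"dz":0,"rx":0,"ry":0,"rz":-0.056,"grip":1},{"dx":0,"dy":0,"dz":0,"rx":0,"ry":0,"rz":-0.084,"grip":1},{"dx":0,"dy":0,"dz":0,"rx":0,"ry":0,"rz":-0.112,"grip":1},{"dx":0,"dy":0,"dz":0,"rx":0,"ry":0,"rz":-0.13,"grip":1}]'
python3 -m creep '[{"dx":0,"dy":0,"dz":0,"rx":0,"ry":0,"rz":-0.008,"grip":1},{"dx":0,"dy":0,"dz":0,"rx":0,"ry":0,"rz":-0.016,"grip":1},{"dx":0,"dy":0,"dz":0,"rx":0,"ry":0,"rz":-0.024,"grip":1},{"dx":0,"dy":0,"dz":0,"rx":0,"ry":0,"rz":-0.024,"grip":1},{"dx":0,"dy":0,"dz":0,"rx":0,"ry":0,"rz":-0.024,"grip":1}]'
python3 -c "
from h import *
s=ctrl.read_state();print(s['torque'],s['qpos'])"
```

```text
clock: 33.42
eef_pos: [543.2, 109.5, 146.7]
tool_rot: [-3.14, -0.003, -0.054]
force: [-2.0, -0.6, 15.1]
width: 25.4
gripper_force: 55.3
clock: 34.05
eef_pos: [542.3, 109.7, 146.7]
tool_rot: [-3.139, -0.0, -0.2]
force: [-4.2, -0.4, 17.5]
width: 25.1
gripper_force: 57.7
[0.133 1.07  0.265] [-0.729  0.737  0.785  1.889 -0.712  0.819 -1.331]
```

```bash
python3 -m creep '[{"dx":0,"dy":0,"dz":0,"rx":0,"ry":0,"rz":-0.006,"grip":1},{"dx":0,"dy":0,"dz":0,"rx":0,"ry":0,"rz":-0.008,"grip":1},{"dx":0,"dy":0,"dz":0,"rx":0,"ry":0,"rz":-0.008,"grip":1},{"dx":0,"dy":0,"dz":0,"rx":0,"ry":0,"rz":-0.008,"grip":1},{"dx":0,"dy":0,"dz":0,"rx":0,"ry":0,"rz":-0.008,"grip":1}]'
python3 -m creep '[{"dx":0,"dy":0,"dz":0.004,"rx":0,"ry":0,"rz":0.01,"grip":1},{"dx":0,"dy":0,"dz":0.007,"rx":0,"ry":0,"rz":0.02,"grip":1},{"dx":0,"dy":0,"dz":0.007,"rx":0,"ry":0,"rz":0.02,"grip":0.4},{"dx":0,"dy":0,"dz":0.007,"rx":0,"ry":0,"rz":0.02,"grip":0},{"dx":0,"dy":0,"dz":0.007,"rx":0,"ry":0,"rz":0.02,"grip":-0.2}]'
python3 -m creep '[{"dx":0,"dy":0,"dz":0.03,"rx":0,"ry":0,"rz":0,"grip":-0.2},{"dx":0,"dy":0,"dz":0.08,"rx":0,"ry":0,"rz":0,"grip":-0.2},{"dx":0,"dy":0,"dz":0.18,"rx":0,"ry":0,"rz":0,"grip":-0.2},{"dx":0,"dy":-0.1,"dz":0.3,"rx":0,"ry":0,"rz":0,"grip":-0.2},{"dx":0,"dy":-0.25,"dz":0.4,"rx":0,"ry":0,"rz":0,"grip":-0.2}]'
python3 -m creep '[{"dx":-0.05,"dy":-0.14,"dz":0,"rx":0,"ry":0,"rz":0,"grip":-0.2},{"dx":-0.1,"dy":-0.28,"dz":0,"rx":0,"ry":0,"rz":0,"grip":-0.2},{"dx":-0.1,"dy":-0.42,"dz":0,"rx":0,"ry":0,"rz":0,"grip":-0.2},{"dx":-0.1,"dy":-0.5,"dz":0,"rx":0,"ry":0,"rz":0,"grip":-0.2},{"dx":-0.1,"dy":-0.5,"dz":0,"rx":0,"ry":0,"rz":0,"grip":-0.2}]'
python3 - <<'E'
from h import *
get_image("top");im=get_image("top").astype(int);S=get_image("scene").astype(int)
u=proj("top",(541.8,109.6,164));print("bar pred px",u,"L lock px",proj("top",(541.8,109.6,88)))
a,b=int(u[0])-24,int(u[1])-26
m=(im[b:b+52,a:a+48].max(2)<75).astype(np.uint8);n,l,st,ce=cv2.connectedComponentsWithStats(m);i=1+np.argmax(st[1:,4]);q=(np.argwhere(l==i)[:,::-1]+[a,b]).astype(np.float32)
print(cv2.minAreaRect(q),"centre at z171",onz("top",*q.mean(0),171))
w=proj("scene",(541.8,109.6,92));x0=int(w[0])-14;print("collar pred",w,"axis top",proj("scene",(541.8,109.6,150)))
for r in range(int(w[1])-34,int(w[1])+12,2):print(r,S[r,x0:x0+30].min(1))
print(x0)
v=proj("top",(541.8,109.6,88));a=int(v[0])-11
for r in range(int(v[1])-8,int(v[1])+12):print(r,im[r,a:a+24].min(1))
print(a)
E
```

```text
clock: 34.67
eef_pos: [542.3, 109.7, 146.7]
tool_rot: [-3.139, -0.0, -0.249]
force: [-4.3, 0.0, 18.0]
width: 25.1
gripper_force: 57.7
clock: 35.3
eef_pos: [541.5, 109.4, 147.1]
tool_rot: [3.141, 0.001, -0.127]
force: [-0.4, -0.2, -0.3]
width: 51.3
gripper_force: 0.0
clock: 35.92
eef_pos: [542.1, 17.3, 304.4]
tool_rot: [-3.141, -0.001, -0.123]
force: [1.9, -0.4, 0.9]
width: 51.3
gripper_force: 0.0
clock: 36.55
eef_pos: [500.6, -186.0, 302.9]
tool_rot: [3.14, -0.0, -0.132]
force: [0.2, -0.1, 0.8]
width: 51.3
gripper_force: 0.0
bar pred px [166.172 196.266] L lock px [173.846 198.41 ]
((165.5, 196.5), (43.0, 17.0), 90.0) centre at z171 [540.439 107.635 171.   ]
collar pred [200.78  226.332] axis top [199.389 202.806]
192 [ 45  46  50  49  47  49  48  52  50  50  46  49  50  47  51  63  93 125
 147 152 148 138 140 147 149 148 153 152 151 153]
194 [ 41  43  45  46  42  44  47  48  51  48  52  50  51  49  49  47  43  49
  65  86 118 145 159 151 144 137 130 140 145 149]
196 [ 50  46  46  41  43  43  44  50  47  52  48  55  54  49  49  53  49  53
  49  48  50  73 101 128 149 158 157 150 144 
[... 3912 characters left out ...]
  65  57  48  35  50  93 129 140 134 127 125 128 129
 118 105 109 121 144 175]
204 [ 46  48  52  58  63  62  59  45  38  50  85 119 120 118 126 130 130 120
 110 108 113 121 148 176]
205 [ 43  48  54  60  64  62  53  43  39  47  88 112 107 107 122 125 115 111
 110 112 118 126 149 175]
206 [ 46  55  55  59  65  62  51  40  31  50  84 106  97  94 105 108 109 111
 114 114 117 137 164 180]
207 [ 43  52  58  61  66  63  51  44  39  51  81 102 101  83  94 105 110 113
 115 116 117 137 165 175]
208 [ 44  53  57  59  63  59  51  39  39  55  84 101  99  90  95 108 112 112
 112 107 112 130 156 162]
209 [ 49  55  59  59  61  59  52  39  42  57  79  99 100 100  97 103 108 107
 110 103 107 126 151 155]
162
```

The key stands upright: bar centre (540.4,107.6) over the lock at (541.7,109.6), collar at seated height. The left lock's pointer lines up with the front mark at column 175, and the arm is clear. Handing in.

```bash
python3 -c "
from cell import ctrl
print(ctrl.finish_job())"
```

```text
the job is handed in; nothing more can be done
None
```

The lid is shut, both locks are turned clockwise to their stops with the key, and the key is left standing in the left lock; I handed the job in at about 37 s, and it returned no verdict.

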